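Swap the cells in the key-cutter's battery dock

ROBOT

A 6-joint arm with a two-finger parallel gripper is mounted at the origin on the work surface. World frame = base frame: x ahead of the robot, y to its left, z up, the work surface at z = 0. Lengths are in m, angles in degrees, forces in N, time in s.
With the tool pointing down it reaches from about 0.35 to 0.875 m from the base axis. Payload 4.2 kg.
Tool frame: the origin (TCP) lies at the very end of the fingers, on their centre line; the grasp point (between the pads) lies 19 mm behind it; z points along the fingers, y is the direction in which the jaws open and shut (so a half turn about z gives the same grasp; the last joint's range is limited). The gripper opens to 87 mm and grips with 3 to 60 N. Pads are 19 mm wide; open, the fingers measure 117 mm over their backs; the gripper's body (75 mm by 190 mm) begins 51 mm behind the grasp point.
Start: joints at [83.056, 22.042, 0.453, 0, -68.411, -14.817], TCP at [0.232, 0.58, 0.223] pointing down, gripper open.
Joint ranges: [-179.83, 179.83], [-69.29, 118.12], [-61.27, 80.66], [-181.25, 117.63], [-171.15, -9.14], [-177.46, 177.46]. Speed limits (degrees/s): [159.86, 159.86, 180, 180, 180, 180].

INTERFACE

Orientations are given as [roll, pitch, yaw] about the fixed x, y, z axes, in that order (R = Rz(yaw) Ry(pitch) Rx(roll)).
In Python, from cell import r gives the robot as it stands.
- The arm moves only by the shell command python3 -m handwheel 'ROWS' [FORCE]. ROWS is text: rows parted by semicolons, each of 5 numbers parted by spaces: the shift along the world's x, y, z scaled (see below), then the turn about the world's z scaled (see below), then the opening, from 0 (shut) to 1 (fully open). A call has 1 to 10 rows; each row is the pose to reach, as a shift and turn from the pose commanded when the call began, turning the shorter way round; what a row does not reach only later rows make up. The controller multiplies each number of a shift by 0.1 m and each number of a turn by 2 pi rad. A row lasts 1/8 s, in which the tool goes at most 62.5 mm and 10.7 degrees, less where a joint would pass 70% of its speed; a pose out of reach is approached as far as the arm can. A call with a number of a shift or a turn outside -1 to 1 is refused whole. A call with a gripper value outside its range is refused whole. The fingers move at their own pace and stop on an object; FORCE is the grip in N (left out, the last holds). Time passes only in rows, so rows that repeat a pose let the fingers close. It gives the time, the measured TCP pose, the force and the opening at its end, in the units of the state.
- r.state(): the state, without advancing time (a new reading comes with each control period).
- r.get_image(name): name is "scene" or "side" or "wrist"; returns the picture (384x512x3 uint8, red, green, blue); there is no depth.
- r.camera_info(name): a dict with "vfov" (degrees; the focal length in pixels is half the picture's height over the tangent of half this angle, whatever the lens; pixels are square), "cx", "cy" (the principal point, pixels), "eye" and "attitude" of the camera in the world. Camera axes: x right, y down, z forward; pixel columns grow to the right and rows downward; lengths in m; the calibration is good to about 2 mm. A picture is of the moment at which its call begins: read the wrist's pose just before it. camera_info takes no time and is no camera call; for the wrist camera it gives the pose at the moment of the call.
- r.sign_off(): hands the job in, once; it reports no verdict.
Trained networks look in the newest picture that a camera, given by its name, has taken for a name from the list of things; names that differ only in an ending like _2 or _b are one class to them, and where a whole thing is asked for, a point or a joint stands for the part that bears it (a point fixed in the world has none). Each returns a list of dicts, best first, with "p" (0 to 1); they miss things now and then, are a little off and sometimes report something else, mostly with a low value. They report only what shows in the picture. A call takes as long as a camera call. They do not tell look-alikes from the thing itself.
- r.look_for(camera, query): "xyz" ([x, y, z] in m, in the coordinates of the camera as it stood for that picture, good to about 4 mm: the middle of the surface that is visible of it).
- r.place_of(camera, query): "xyz" ([x, y, z] in m, in the coordinates of the camera as it stood for that picture, good to about 4 mm: a listed point, or the origin of a listed thing).
The state is a dict: "time_s": time; "joints": joint angles; "joint_velocities": joint speeds; "tau": joint torques, N m; "eef_pos": TCP position; "ee_rot": TCP orientation; "contact_force": force on the tool from outside, world axes, zero at the start; "torque": the same for the moment, N m; "finger_gap": opening from 0.0 (shut) to 1.0 (fully open).
Only numpy, scipy, OpenCV 4.12 (cv2) and the standard library are available. Lean on these libraries where they do the work, as an engineer would, in place of code of your own. Each camera call takes 0.05 s, during which the arm holds its last target. There are 200 camera calls.

TASK

Swap the batteries in the sea-green dock on the locksmith's bench: first pull the red isolator knob fully out, then put every dark grey spent cell from the dock into the yellow bin and seat the three green fresh cells fully down in the bays, each with its flat minus end against the coil spring and its white-banded plus end on the brass contact. When all three are in, push the knob fully home. Leave the keys and the other things on the bench where they are.

Things in the scene. Friction and masses are not known exactly. Their poses are not given: they have to be found in the camera images.
- dock: fixed sea-green battery dock, three parallel open bays 76 mm apart. Origin under its base, on the table; x from red knob to coil springs, y across the bays. Base 12 mm thick, x -85 to +105 mm, 244 mm along y. Front wall with brass contacts: x -74 to -62 mm, top 46 mm above the table (22 above the saddles). Spring housing: x +56 to +102 mm, 60 mm high
- bay0 (a point): centre of a cell seated in bay 0 (y = -76 mm in the dock's frame, x = -12 mm, 40 mm above the table), axes as the dock's. Brass contact at x = -50 mm from here, free spring contact's face at +42 mm (+50 with a cell seated, +60 at its stop). Spring contact: flat 24 mm disc at this height, about 2 N at first touch, 5 N seated, 9 N at the stop
- bay1 (a point): as bay0, for bay 1 in the middle (dock y = 0). A cell rests 24 mm above the table on two saddles, x -50 to -24 and +32 to +58 mm from this point, each with side cheeks 37 mm apart inside, 4 mm thick, tops 36 mm above the table; between the saddles only the base (12 mm high), so there is room for fingers
- bay2 (a point): as bay0, for bay 2 (dock y = +76 mm). The free spring stands 8 mm in the way of a cell lowered level: put the minus end in low with the cell tilted 10 to 20 degrees, push the spring back about 15 mm, then lower the plus end behind the front wall; let go and the spring presses the nub on the brass. A seated cell lifts straight out
- knob (a joint): red isolator pull knob on the dock's front, in m: 0 pushed home, 0.030 pulled fully out (towards the dock's -x); it snaps into a detent at either end and needs about 5 to 8 N to leave it
- knob_grip (a point): centre of the red knob's head, a horizontal cylinder 28 mm in diameter and 24 mm long with its axis along the dock's x, 42 mm above the table; moves with the knob; home it stands 30 mm clear of the dock's front
- fresh0: fresh cell, GREEN sleeve, at first on a fixed mat 2 mm thick: square battery cell 100 mm long (96 mm case + 4 mm brass nub, 10 mm wide, on the plus end), 32 x 32 mm, 0.13 to 0.2 kg; origin at its centre, halfway along the 100 mm; x axis lengthwise towards the plus end (white band, nub); minus end flat bare steel
- fresh0_plus (a point): tip of the plus nub of fresh0, 50 mm from the cell's centre
- fresh1: fresh cell, GREEN sleeve, at first on a fixed mat 2 mm thick: square battery cell 100 mm long (96 mm case + 4 mm brass nub, 10 mm wide, on the plus end), 32 x 32 mm, 0.13 to 0.2 kg; origin at its centre, halfway along the 100 mm; x axis lengthwise towards the plus end (white band, nub); minus end flat bare steel
- fresh1_plus (a point): tip of the plus nub of fresh1, 50 mm from the cell's centre
- fresh2: fresh cell, GREEN sleeve, at first on a fixed mat 2 mm thick: square battery cell 100 mm long (96 mm case + 4 mm brass nub, 10 mm wide, on the plus end), 32 x 32 mm, 0.13 to 0.2 kg; origin at its centre, halfway along the 100 mm; x axis lengthwise towards the plus end (white band, nub); minus end flat bare steel
- fresh2_plus (a point): tip of the plus nub of fresh2, 50 mm from the cell's centre
- spent0: spent cell, DARK GREY sleeve, at first seated in bay 0 or absent (2 or 3 are present): square battery cell 100 mm long (96 mm case + 4 mm brass nub, 10 mm wide, on the plus end), 32 x 32 mm, 0.13 to 0.2 kg; origin at its centre, halfway along the 100 mm; x axis lengthwise towards the plus end (white band, nub); minus end flat bare steel
- spent1: spent cell, DARK GREY sleeve, at first seated in bay 1 or absent (2 or 3 are present): square battery cell 100 mm long (96 mm case + 4 mm brass nub, 10 mm wide, on the plus end), 32 x 32 mm, 0.13 to 0.2 kg; origin at its centre, halfway along the 100 mm; x axis lengthwise towards the plus end (white band, nub); minus end flat bare steel
- spent2: spent cell, DARK GREY sleeve, at first seated in bay 2 or absent (2 or 3 are present): square battery cell 100 mm long (96 mm case + 4 mm brass nub, 10 mm wide, on the plus end), 32 x 32 mm, 0.13 to 0.2 kg; origin at its centre, halfway along the 100 mm; x axis lengthwise towards the plus end (white band, nub); minus end flat bare steel
- bin: fixed yellow open bin for spent cells, 160 mm along x, 210 mm along y, 45 mm high, walls and floor about 4 mm; origin under its centre, z up
- key_a: bystander, not part of the job: loose brass key, 60 mm long, 5 mm thick
- key_b: bystander, not part of the job: loose steel key, 60 mm long, 5 mm thick
- key_c: bystander, not part of the job: loose steel key, 60 mm long, 5 mm thick
- padlock: bystander, not part of the job: loose brass padlock lying flat, 50 x 45 x 22 mm body with a steel shackle
- toolcup: bystander, not part of the job: loose dark steel tool cup, 70 mm in diameter, 90 mm high
- brush: bystander, not part of the job: loose bench brush lying on the table
Mind the look-alikes: they are no part of the job. What is shaped like the spent2 but purple is not meant.

How it is judged (in metres and radians):
On the way, in this order (a step that is already met when the one before it is completed fails the run):
1. the knob is pulled fully out while the spent cells are still in their bays (value of joint knob above 0.025 m and distance between spent0 and bay0 below 0.015 m and distance between spent1 and bay1 below 0.015 m and distance between spent2 and bay2 below 0.015 m), for 0.2 s.
2. with the knob still out, all three fresh cells are seated the right way round (value of joint knob above 0.025 m and ((distance between fresh0 and bay0 below 0.006 m and angle between the x axis of fresh0 and the x axis of bay0, either way round below 0.09 rad and x of fresh0_plus in the frame of bay0 below -0.03 m) or (distance between fresh0 and bay1 below 0.006 m and angle between the x axis of fresh0 and the x axis of bay1, either way round below 0.09 rad and x of fresh0_plus in the frame of bay1 below -0.03 m) or (distance between fresh0 and bay2 below 0.006 m and angle between the x axis of fresh0 and the x axis of bay2, either way round below 0.09 rad and x of fresh0_plus in the frame of bay2 below -0.03 m)) and ((distance between fresh1 and bay0 below 0.006 m and angle between the x axis of fresh1 and the x axis of bay0, either way round below 0.09 rad and x of fresh1_plus in the frame of bay0 below -0.03 m) or (distance between fresh1 and bay1 below 0.006 m and angle between the x axis of fresh1 and the x axis of bay1, either way round below 0.09 rad and x of fresh1_plus in the frame of bay1 below -0.03 m) or (distance between fresh1 and bay2 below 0.006 m and angle between the x axis of fresh1 and the x axis of bay2, either way round below 0.09 rad and x of fresh1_plus in the frame of bay2 below -0.03 m)) and ((distance between fresh2 and bay0 below 0.006 m and angle between the x axis of fresh2 and the x axis of bay0, either way round below 0.09 rad and x of fresh2_plus in the frame of bay0 below -0.03 m) or (distance between fresh2 and bay1 below 0.006 m and angle between the x axis of fresh2 and the x axis of bay1, either way round below 0.09 rad and x of fresh2_plus in the frame of bay1 below -0.03 m) or (distance between fresh2 and bay2 below 0.006 m and angle between the x axis of fresh2 and the x axis of bay2, either way round below 0.09 rad and x of fresh2_plus in the frame of bay2 below -0.03 m))), for 0.2 s.
3. the knob is pushed home, with the fresh cells seated (value of joint knob below 0.004 m and ((distance between fresh0 and bay0 below 0.006 m and angle between the x axis of fresh0 and the x axis of bay0, either way round below 0.09 rad and x of fresh0_plus in the frame of bay0 below -0.03 m) or (distance between fresh0 and bay1 below 0.006 m and angle between the x axis of fresh0 and the x axis of bay1, either way round below 0.09 rad and x of fresh0_plus in the frame of bay1 below -0.03 m) or (distance between fresh0 and bay2 below 0.006 m and angle between the x axis of fresh0 and the x axis of bay2, either way round below 0.09 rad and x of fresh0_plus in the frame of bay2 below -0.03 m)) and ((distance between fresh1 and bay0 below 0.006 m and angle between the x axis of fresh1 and the x axis of bay0, either way round below 0.09 rad and x of fresh1_plus in the frame of bay0 below -0.03 m) or (distance between fresh1 and bay1 below 0.006 m and angle between the x axis of fresh1 and the x axis of bay1, either way round below 0.09 rad and x of fresh1_plus in the frame of bay1 below -0.03 m) or (distance between fresh1 and bay2 below 0.006 m and angle between the x axis of fresh1 and the x axis of bay2, either way round below 0.09 rad and x of fresh1_plus in the frame of bay2 below -0.03 m)) and ((distance between fresh2 and bay0 below 0.006 m and angle between the x axis of fresh2 and the x axis of bay0, either way round below 0.09 rad and x of fresh2_plus in the frame of bay0 below -0.03 m) or (distance between fresh2 and bay1 below 0.006 m and angle between the x axis of fresh2 and the x axis of bay1, either way round below 0.09 rad and x of fresh2_plus in the frame of bay1 below -0.03 m) or (distance between fresh2 and bay2 below 0.006 m and angle between the x axis of fresh2 and the x axis of bay2, either way round below 0.09 rad and x of fresh2_plus in the frame of bay2 below -0.03 m))), for 0.2 s.
At the end, for the whole second after the job is handed in: Knob within 4 mm of home; each fresh cell's centre within 6 mm of a bay's seat, axis within 0.09 rad, plus end away from the spring; every spent cell at rest in the yellow bin (centre within its outline, under 75 mm above its underside); all at rest (all of step 3 and x of spent0 in the frame of bin between -0.08 and 0.08 m and y of spent0 in the frame of bin between -0.105 and 0.105 m and z of each of spent0, spent1, spent2 in the frame of bin below 0.075 m and linear speed of each of spent0, spent1, spent2, fresh0, fresh1, fresh2 below 0.02 m/s and x of spent1 in the frame of bin between -0.08 and 0.08 m and y of spent1 in the frame of bin between -0.105 and 0.105 m and x of spent2 in the frame of bin between -0.08 and 0.08 m and y of spent2 in the frame of bin between -0.105 and 0.105 m); the robot touches nothing.
It fails at once if a bystander (key, padlock, cup or brush) is moved more than 60 mm (distance of any of key_a, key_b, key_c, padlock, toolcup, brush from where it was at the start of the episode above 0.06 m).
Of spent0, spent1, spent2 only 2 to 3 are there at a start; the rules pass over those that are not, and their reading is None.
At some moment in a run one of fresh0, fresh1, fresh2 may be knocked a few centimetres aside while the robot is not near it.
Once in a run the grip may slacken for a moment while it holds something.
It also fails if it takes over 200 s, if anything falls off the work surface, if the arm or the gripper's body presses on something with over 40 N, if the wrist force passes 120 N, or if a joint passes its speed limit or range.

## Working session

There is one attempt and no reset: what is moved stays moved. The work goes in short steps, Python scripts to look and compute and a shell command to move; the robot and the scene stay as the last step left them, time stands still between calls to the robot, and variables do not carry over. Pictures are saved under pics/ and viewed, about 12 in all and at most 16, crops included, and the job is handed in when it is done.

```bash
ls; mkdir -p pics; cat > h.py <<'E'
from cell import r
import numpy as np, cv2
from scipy.spatial.transform import Rotation as R
def M(a):
    a=np.array(a,float)
    if a.shape==(3,3): return a
    if a.size==4: return R.from_quat(a).as_matrix()
    return R.from_euler('xyz',a,degrees=True).as_matrix()
def snap(cam,fn=None):
    ci=r.camera_info(cam); im=r.get_image(cam)
    if fn: cv2.imwrite('pics/'+fn,im[:,:,::-1])
    return ci,im
def w(ci,p): return M(ci['attitude'])@np.array(p)+np.array(ci['eye'])
def f(ci): return 192/np.tan(np.radians(ci['vfov']/2))
def ray(ci,u,v,z):
    d=M(ci['attitude'])@np.array([(u-ci['cx'])/f(ci),(v-ci['cy'])/f(ci),1]); e=np.array(ci['eye'])
    return e+d*(z-e[2])/d[2]
def px(ci,p):
    c=M(ci['attitude']).T@(np.array(p)-ci['eye']); return c[:2]/c[2]*f(ci)+[ci['cx'],ci['cy']]
def find(cam,ci,q,fn='place_of',n=4):
    for d in getattr(r,fn)(cam,q)[:n]:
        p=w(ci,d['xyz']); print(cam,q,round(d['p'],2),p.round(3),px(ci,p).round())
E
python3 - <<'E'
from h import *
print(r.state())
for c in ['scene','side','wrist']:
    ci,im=snap(c,c+'0.png'); print(c,ci)
    if c!='wrist':
        for q in ['dock','bay0','bay1','bay2','knob_grip','fresh0','fresh0_plus','spent0','bin']: find(c,ci,q)
E
```

```text
pics
{'time_s': 0.0, 'joints': array([ 8.30557822e+01,  2.20904655e+01,  3.81182858e-01, -3.06105085e-02,
       -6.84113179e+01, -1.48181909e+01]), 'joint_velocities': array([-0.02322253, -0.02136658, -0.06247683, -0.05153079,  0.07823552,
        0.03131273]), 'tau': array([-7.98387355e-04, -3.90665460e+01,  1.87403798e+01,  4.22013626e+00,
        1.09401857e-02, -2.00142672e-04]), 'eef_pos': array([0.23145947, 0.57991816, 0.22146811]), 'ee_rot': array([ 1.79876134e+02, -3.35104282e-03, -2.17736979e+01]), 'contact_force': array([-0.35255566,  0.44507137, -0.00427499]), 'torque': array([ 0.0082933 ,  0.01459082, -0.00564838]), 'finger_gap': 1.0004006252560598}
scene {'vfov': 52.5998489859191, 'cx': 259.38739694246624, 'cy': 194.68013894358978, 'eye': array([ 1.25145268, -0.39065833,  0.65098607]), 'attitude': array([-126.63797701,   -1.23324978,   63.95852705])}
scene dock 0.94 [ 0.58   0.202 -0.003] [339. 200.]
scene dock 0.21 [ 0.417  0.037 -0.004] [261. 183.]
scene bay0 0.89 [0.575 0.121 0.038] [316. 194.]
scene bay0 0.77 [0.557 0.274 0.038] [358. 177.]
scene bay0 0.62 [0.569 0.
[... 1820 characters left out ...]
.453 0.184 0.045] [152. 180.]
side knob_grip 0.33 [ 0.69  -0.403  0.001] [402. 264.]
side fresh0 0.79 [ 0.451 -0.138  0.019] [236. 247.]
side fresh0 0.67 [ 0.539 -0.189  0.014] [281. 243.]
side fresh0 0.66 [ 0.634 -0.152  0.02 ] [297. 217.]
side fresh0_plus 0.84 [ 0.63  -0.103  0.02 ] [281. 209.]
side spent0 0.7 [0.557 0.274 0.046] [165. 156.]
side spent0 0.66 [0.579 0.121 0.043] [206. 174.]
side spent0 0.61 [0.313 0.278 0.017] [ 85. 194.]
side bin 0.6 [ 0.46  -0.413  0.001] [340. 321.]
wrist {'vfov': 65.8639965748248, 'cx': 255.06597352311607, 'cy': 193.02369285922663, 'eye': array([0.30946985, 0.54918125, 0.38527053]), 'attitude': array([ 1.62503665e+02,  6.67560098e-02, -1.11793127e+02])}
```

View pics/scene0.png

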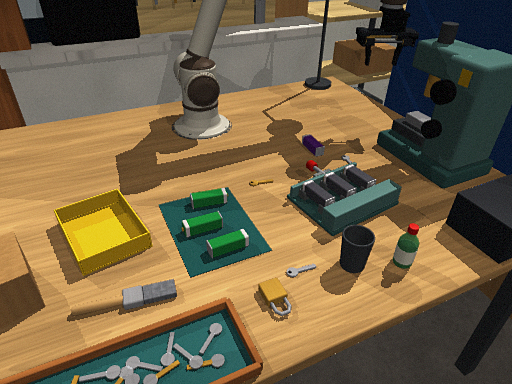

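View pics/side0.png

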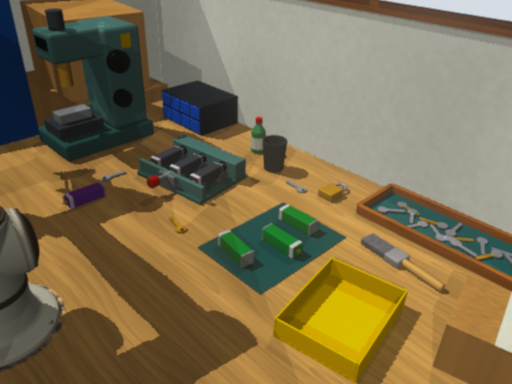

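The pictures show three dark grey spent cells in the dock (scene px 316,194 / 339,185 / 358,177). The look-alike is the purple cell at (313,145), to be left alone. The green cells on the mat are at (209,197), (202,225) and (228,243), and a red/green bottle at (407,247) is also not part of the job. The red knob is at scene (311,166), with the bin at (105,232). I'm going above the knob now.

```bash
python3 -m handwheel '0.28 -0.5 0 0.04 0.6; 0.55 -1 0 0.083 0.6'; python3 -m handwheel '0.28 -0.5 0 0 0.6; 0.55 -1 0 0.0 0.6';python3 -m handwheel '0.28 -0.5 0 0 0.6; 0.55 -1 0 0 0.6';python3 -m handwheel '0.28 -0.5 0 0 0.6; 0.57 -1 0 0 0.6;0.57 -1 0 0 0.6;0.57 -1 0 0 0.6'
python3 - <<'E'
from h import *
s=r.state(); print(s['time_s'],s['eef_pos'],s['ee_rot'],s['joints'].round(0),s['finger_gap'])
ci,im=snap('wrist','w1.png'); print(ci['eye'],M(ci['attitude'])[:,2])
for q in ['knob_grip','bay0','dock','spent0']: find('wrist',ci,q)
ci,im=snap('scene')
for q in ['fresh0','fresh0_plus','bin','toolcup','key_a','padlock']: find('scene',ci,q)
# green cells: min area rects on top plane
for cam in ['scene','side']:
    ci,im=snap(cam); hsv=cv2.cvtColor(im,cv2.COLOR_RGB2HSV)
    m=cv2.inRange(hsv,(55,150,80),(70,255,255)); n,l,st,c=cv2.connectedComponentsWithStats(m)
    for i in range(1,n):
        if st[i,4]>150: print(cam,st[i],c[i].round(),ray(ci,*c[i],0.025).round(3))
E
```

```text
time_s: 1.3
eef_pos: [0.287, 0.4795, 0.2222]
ee_rot: [180.0, -0.0, 0.2]
contact_force: [1.3, -0.1, 0.9]
finger_gap: 0.85
time_s: 1.55
eef_pos: [0.3423, 0.3789, 0.2228]
ee_rot: [-180.0, -0.0, -0.2]
contact_force: [0.9, 0.0, -0.4]
finger_gap: 0.647
time_s: 1.8
eef_pos: [0.3974, 0.2789, 0.223]
ee_rot: [-180.0, -0.0, -0.2]
contact_force: [0.9, 0.5, 0.0]
finger_gap: 0.604
time_s: 2.3
eef_pos: [0.4537, 0.1804, 0.2226]
ee_rot: [-180.0, -0.0, -0.3]
contact_force: [0.5, 0.4, -0.5]
finger_gap: 0.605
2.3 [0.45374311 0.18035508 0.22264059] [-1.79981707e+02 -1.04774710e-02 -3.18852105e-01] [ 41.   9. -18.  -0. -63.  49.] 0.6047888466837337
[0.53743761 0.1794141  0.38535307] [-0.30010013  0.00300922 -0.95390296]
wrist knob_grip 0.61 [0.457 0.182 0.037] [253. 170.]
wrist bay0 0.3 [0.562 0.273 0.038] [170.  77.]
wrist spent0 0.9 [0.307 0.283 0.018] [183. 271.]
wrist spent0 0.75 [0.575 0.199 0.041] [237.  63.]
wrist spent0 0.75 [0.563 0.275 0.037] [168.  76.]
scene fresh0 0.9 [ 0.449 -0.133  0.021] [209. 197.]
scene fresh0 0.78 [ 0.544 -0.189  0.017] [201. 225.]
scene fresh0 0.58 [ 0.633 -0.153  0.019] [229. 243.]
scene fresh0_plus 0.57 [ 0.628 -0.103  0.014] [247. 237.]
scene fresh0_plus 0.4 [ 0.542 -0.239  0.022] [181. 228.]
scene bin 0.55 [ 0.46  -0.413  0.005] [102. 233.]
scene bin 0.39 [0.795 0.081 0.001] [351. 264.]
scene toolcup 0.56 [ 0.795  0.084 -0.001] [352. 264.]
scene key_a 0.76 [ 0.766 -0.033 -0.003] [301. 272.]
scene key_a 0.47 [ 0.417  0.039 -0.002] [261. 183.]
scene key_a 0.4 [ 0.428  0.348 -0.003] [349. 162.]
scene key_a 0.37 [0.557 0.275 0.041] [358. 176.]
scene padlock 0.9 [ 0.796 -0.125  0.001] [272. 295.]
scene [187 212  34  16 262] [203. 219.] [ 0.534 -0.182  0.025]
scene [209 230  36  19 274] [226. 239.] [ 0.625 -0.157  0.025]
side [264 228  34  26 479] [279. 238.] [ 0.537 -0.184  0.025]
```

View pics/w1.png

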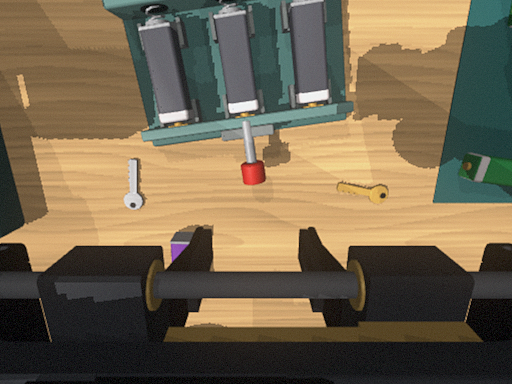

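The wrist view shows the red knob at (253,173), between the finger planes. The keys at (135,185) and (365,190) are clear of it. I'll grip the knob and pull it.

```bash
python3 -m handwheel '0.02 0.01 -0.5 0.0236 0.6; 0.02 0.01 -1 0.0236 0.6;0.02 0.01 -1 0.0236 0.6' 40; python3 -m handwheel '0 0 -0.5 0 0.6; 0 0 -0.96 0 0.6; 0 0 -0.96 0 0.6; 0 0 -0.96 0 0; 0 0 -0.96 0 0;0 0 -0.96 0 0;0 0 -0.96 0 0'
python3 - <<'E'
from h import *
# dock yaw from wall? use bays from both views
for cam in ['side']:
    ci,im=snap(cam)
    find(cam,ci,'knob_grip'); find(cam,ci,'fresh0')
E
python3 -m handwheel '-0.1 -0.014 0 0 0; -0.2 -0.028 0 0 0; -0.31 -0.045 0 0 0; -0.33 -0.047 0 0 0; -0.33 -0.047 0 0 0;-0.33 -0.047 0 0 0'
```

```text
time_s: 3.38
eef_pos: [0.4534, 0.1796, 0.1196]
ee_rot: [179.7, 0.5, 8.2]
contact_force: [0.8, 0.2, 0.5]
finger_gap: 0.598
time_s: 4.25
eef_pos: [0.4566, 0.1831, 0.0281]
ee_rot: [-179.8, -0.2, 8.2]
contact_force: [-3.8, 4.2, 4.5]
finger_gap: 0.307
side knob_grip 0.62 [0.454 0.183 0.043] [153. 181.]
side knob_grip 0.48 [0.583 0.12  0.039] [207. 175.]
side fresh0 0.87 [ 0.541 -0.187  0.016] [281. 241.]
side fresh0 0.7 [ 0.636 -0.154  0.021] [298. 217.]
side fresh0 0.67 [ 0.453 -0.135  0.018] [236. 246.]
time_s: 5.15
eef_pos: [0.4266, 0.1792, 0.0282]
ee_rot: [-179.8, -0.5, 8.3]
contact_force: [10.5, -0.3, -0.9]
finger_gap: 0.307
```

```bash
python3 -m handwheel '0 0 0 0 0.6; 0 0 0 0 0.6;0 0 0 0 0.6; 0 0 0.5 0 0.6; 0 0 1 0 0.6' ; python3 -m handwheel '0.3 0.1 0.5 0 0.6; 0.9 0.2 1 0 0.6; 0.9 0.2 1 0 0.6;0.9 0.2 1 0 0.6'
python3 - <<'E'
from h import *
ci,im=snap('wrist','w2.png')
for q in ['knob_grip','spent0','bay0']: find('wrist',ci,q)
np.save('ci2.npy',np.r_[ci['eye'],ci['attitude']])
E
```

```text
time_s: 5.78
eef_pos: [0.4216, 0.176, 0.127]
ee_rot: [179.9, 0.2, 8.2]
contact_force: [0.8, 0.8, 1.6]
finger_gap: 0.596
time_s: 6.28
eef_pos: [0.5128, 0.1967, 0.2264]
ee_rot: [-180.0, 0.0, 8.2]
contact_force: [-0.6, -0.9, -0.2]
finger_gap: 0.601
wrist knob_grip 0.68 [0.431 0.179 0.037] [259. 235.]
wrist spent0 0.96 [0.562 0.276 0.038] [193. 122.]
wrist spent0 0.92 [0.57  0.198 0.04 ] [261. 125.]
wrist spent0 0.87 [0.573 0.122 0.041] [326. 131.]
wrist bay0 0.31 [0.43  0.345 0.001] [141. 208.]
```

View pics/w2.png

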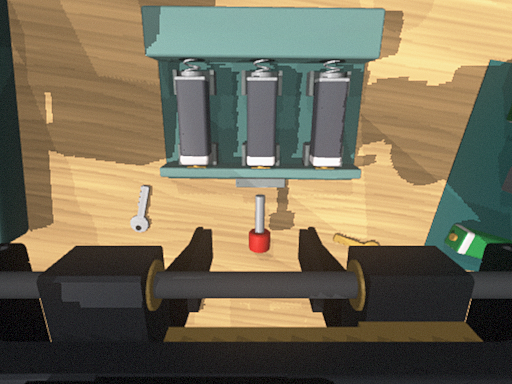

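The knob is out: its shaft shows at (260,212) and its head at (259,240). All three spent cells are still seated. Next is spent0.

```bash
python3 -m handwheel '0.3 -0.35 0 0 0.6; 0.67 -0.73 -0.4 0 0.6; 0.67 -0.73 -0.95 0 0.6;0.67 -0.73 -0.95 0 0.6' 40; python3 -m handwheel '0 0 -0.5 0 0.6; 0 0 -0.9 0 0.6; 0 0 -1 0 0.6; 0 0 -1 0 0.6'; python3 -m handwheel '0 0 -0.1 0 0.6; 0 0 -0.1 0 0; 0 0 -0.1 0 0;0 0 -0.1 0 0;0 0 -0.1 0 0;0 0 -0.1 0 0'
python3 -m handwheel '0 0 0.3 0 0;0 0 0.7 0 0; 0 0 1 0 0';python3 -m handwheel '0 0 0.4 0 0; 0 0 0.5 0 0'
python3 - <<'E'
from h import *
for cam,cs in [('scene',[(55,207),(116,190),(151,235),(70,270)]),('side',[(276,318),(334,261),(407,294),(358,382)])]:
    ci=r.camera_info(cam); p=[ray(ci,u,v,.045) for u,v in cs]
    print(cam,np.round(p,3)[:,:2].tolist(),np.mean(p,0).round(3))
ci,im=snap('scene','s2.png'); find('scene',ci,'spent0')
E
```

```text
time_s: 6.98
eef_pos: [0.5756, 0.1217, 0.1265]
ee_rot: [179.8, 0.7, 8.1]
contact_force: [-0.7, -0.3, 0.4]
finger_gap: 0.602
time_s: 7.48
eef_pos: [0.5807, 0.1246, 0.0333]
ee_rot: [-180.0, -0.1, 8.3]
contact_force: [-0.0, 0.7, 0.5]
finger_gap: 0.595
time_s: 8.22
eef_pos: [0.5801, 0.1235, 0.0221]
ee_rot: [180.0, -0.0, 8.2]
contact_force: [0.8, -2.2, 2.9]
finger_gap: 0.361
time_s: 8.6
eef_pos: [0.5794, 0.1241, 0.1224]
ee_rot: [-180.0, 0.0, 8.2]
contact_force: [1.0, 0.2, -1.7]
finger_gap: 0.364
time_s: 8.85
eef_pos: [0.5806, 0.1246, 0.1739]
ee_rot: [-179.9, -0.3, 8.2]
contact_force: [-0.3, 0.3, -1.8]
finger_gap: 0.367
scene [[0.363, -0.502], [0.351, -0.355], [0.561, -0.313], [0.597, -0.487]] [ 0.468 -0.414  0.045]
side [[0.346, -0.355], [0.543, -0.328], [0.568, -0.477], [0.343, -0.527]] [ 0.45  -0.422  0.045]
scene spent0 0.84 [0.579 0.125 0.191] [325. 144.]
scene spent0 0.7 [0.567 0.198 0.041] [338. 184.]
scene spent0 0.6 [0.308 0.279 0.018] [311. 144.]
scene spent0 0.58 [0.555 0.276 0.04 ] [358. 176.]
```

```bash
for i in 1; do python3 -m handwheel '-0.06 -0.5 0 -0.025 0; -0.12 -1 0 -0.05 0'; python3 -m handwheel '-0.06 -0.5 0 -0.025 0; -0.12 -1 0 -0.05 0';python3 -m handwheel '-0.06 -0.5 0 -0.025 0; -0.12 -1 0 -0.05 0';python3 -m handwheel '-0.06 -0.5 0 -0.025 0; -0.12 -1 0 -0.05 0';python3 -m handwheel '-0.06 -0.5 0 -0.025 0; -0.15 -1 0 -0.05 0';python3 -m handwheel '0 -0.27 -0.5 0 0; 0 -0.27 -1 0 0;0 -0.27 -1 0 0';done
python3 - <<'E'
from h import *
ci,im=snap('wrist','w3.png'); find('wrist',ci,'bin'); find('wrist',ci,'spent0')
E
```

```text
time_s: 9.2
eef_pos: [0.5661, 0.023, 0.1689]
ee_rot: [179.9, 0.3, -10.0]
contact_force: [1.1, 0.2, -1.9]
finger_gap: 0.364
time_s: 9.45
eef_pos: [0.554, -0.0775, 0.1691]
ee_rot: [179.9, 0.2, -28.1]
contact_force: [0.6, -0.1, -2.2]
finger_gap: 0.364
time_s: 9.7
eef_pos: [0.5421, -0.1774, 0.1691]
ee_rot: [179.9, 0.2, -46.1]
contact_force: [0.2, 0.1, -1.7]
finger_gap: 0.363
time_s: 9.95
eef_pos: [0.5302, -0.2772, 0.1689]
ee_rot: [179.8, 0.2, -64.1]
contact_force: [0.2, -0.0, -1.1]
finger_gap: 0.366
time_s: 10.2
eef_pos: [0.5154, -0.377, 0.1686]
ee_rot: [179.8, 0.2, -82.1]
contact_force: [1.5, 0.1, -1.5]
finger_gap: 0.366
time_s: 10.58
eef_pos: [0.5119, -0.4011, 0.0644]
ee_rot: [179.3, 0.5, -81.9]
contact_force: [-0.4, 0.4, -1.1]
finger_gap: 0.364
wrist bin 0.78 [ 0.463 -0.41   0.   ] [316. 203.]
wrist spent0 0.56 [ 0.51  -0.399  0.086] [259. 266.]
```

View pics/w3.png

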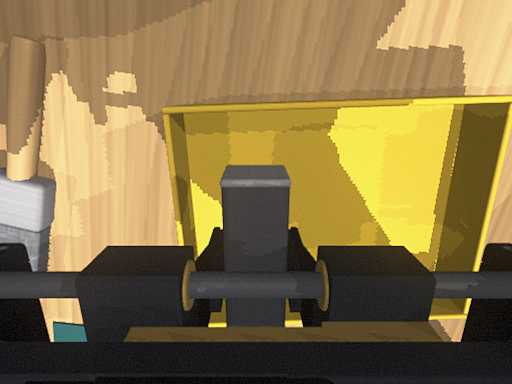

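The cell is level and aligned in the left part of the bin, which spans px 165–505. Releasing it and going back for spent1.

```bash
python3 -m handwheel '0 0 -0.35 0 0; 0 0 -0.35 0 0; 0 0 -0.35 0 0.52; 0 0 -0.35 0 0.52;0 0 0.1 0 0.52;0 0 0.6 0 0.52; 0 0 1 0 0.52' 
python3 -m handwheel '0.05 0.5 0 0.025 0.6; 0.1 1 0 0.05 0.6'; python3 -m handwheel '0.05 0.5 0 0.025 0.6; 0.1 1 0 0.05 0.6';python3 -m handwheel '0.05 0.5 0 0.025 0.6; 0.1 1 0 0.05 0.6';python3 -m handwheel '0.05 0.5 0 0.025 0.6; 0.1 1 0 0.05 0.6';python3 -m handwheel '0.05 0.5 0 0.025 0.6; 0.1 1 0 0.05 0.6';python3 -m handwheel '0.05 0.5 0 0 0.6; 0.1 1 0 0 0.6;0.1 1 0 0 0.6;0.1 1 0 0 0.6'
python3 - <<'E'
from h import *
s=r.state(); print(s['eef_pos'],s['ee_rot'])
ci,im=snap('side'); find('side',ci,'spent0',n=5); find('side',ci,'fresh0')
E
```

```text
time_s: 11.6
eef_pos: [0.5175, -0.4038, 0.1757]
ee_rot: [-179.8, -0.2, -81.8]
contact_force: [0.5, -0.1, 0.1]
finger_gap: 0.517
time_s: 11.85
eef_pos: [0.5272, -0.3028, 0.1739]
ee_rot: [-179.8, -0.2, -63.6]
contact_force: [0.8, 0.6, -0.1]
finger_gap: 0.589
time_s: 12.1
eef_pos: [0.5373, -0.2019, 0.1734]
ee_rot: [-179.9, -0.2, -45.5]
contact_force: [0.5, -0.2, 0.6]
finger_gap: 0.598
time_s: 12.35
eef_pos: [0.5473, -0.1016, 0.1734]
ee_rot: [-179.9, -0.2, -27.5]
contact_force: [0.8, 0.0, -0.4]
finger_gap: 0.601
time_s: 12.6
eef_pos: [0.5573, -0.0015, 0.1734]
ee_rot: [-179.9, -0.2, -9.5]
contact_force: [1.3, 0.2, -0.0]
finger_gap: 0.6
time_s: 12.85
eef_pos: [0.5672, 0.0986, 0.1734]
ee_rot: [-180.0, -0.2, 8.5]
contact_force: [1.0, -0.4, -0.4]
finger_gap: 0.597
time_s: 13.35
eef_pos: [0.5766, 0.1967, 0.1724]
ee_rot: [-180.0, -0.1, 8.2]
contact_force: [0.2, -0.5, 0.1]
finger_gap: 0.599
[0.57664722 0.19669026 0.17240919] [-1.79982225e+02 -5.64927209e-02  8.24678062e+00]
side spent0 0.87 [0.559 0.271 0.041] [166. 157.]
side spent0 0.75 [ 0.52  -0.408  0.021] [358. 296.]
side spent0 0.69 [0.569 0.195 0.04 ] [186. 166.]
side spent0 0.67 [0.313 0.272 0.019] [ 86. 194.]
side fresh0 0.76 [ 0.538 -0.189  0.013] [280. 243.]
side fresh0 0.74 [ 0.636 -0.153  0.021] [298. 217.]
side fresh0 0.61 [ 0.452 -0.134  0.02 ] [235. 245.]
```

```bash
python3 -m handwheel '-0.08 0.02 -0.5 0 0.6; -0.08 0.02 -1 0 0.6;-0.08 0.02 -1 0 0.6' 40; python3 -m handwheel '0 0 -0.3 0 0.6; 0 0 -0.51 0 0.6; 0 0 -0.51 0 0.6; 0 0 -0.51 0 0;0 0 -0.51 0 0;0 0 -0.51 0 0;0 0 -0.51 0 0; 0 0 -0.2 0 0; 0 0 0.2 0 0;0 0 0.6 0 0';python3 -m handwheel '0 0 0.5 0 0; 0 0 0.9 0 0'
python3 -m handwheel '-0.14 -0.5 0 -0.025 0; -0.28 -1 0 -0.05 0'; python3 -m handwheel '-0.14 -0.5 0 -0.025 0; -0.28 -1 0 -0.05 0';python3 -m handwheel '-0.14 -0.5 0 -0.025 0; -0.28 -1 0 -0.05 0';python3 -m handwheel '-0.14 -0.5 0 -0.025 0; -0.28 -1 0 -0.05 0';python3 -m handwheel '-0.14 -0.5 0 -0.025 0; -0.28 -1 0 -0.05 0';python3 -m handwheel '-0.12 -0.5 0 0 0; -0.26 -1 0 0 0';python3 -m handwheel '0 -0.2 -0.5 0 0; 0 -0.2 -1 0 0;0 -0.2 -1 0 0;0 -0.2 -1 0 0'
```

```text
time_s: 13.88
eef_pos: [0.5661, 0.1961, 0.0682]
ee_rot: [179.8, 0.5, 8.1]
contact_force: [-0.4, -0.6, 0.0]
finger_gap: 0.597
time_s: 15.12
eef_pos: [0.5678, 0.1988, 0.1317]
ee_rot: [180.0, 0.1, 8.2]
contact_force: [0.8, 1.4, -2.0]
finger_gap: 0.362
time_s: 15.38
eef_pos: [0.5683, 0.1991, 0.223]
ee_rot: [-179.9, -0.0, 8.2]
contact_force: [1.7, 0.5, -1.6]
finger_gap: 0.364
time_s: 15.62
eef_pos: [0.5396, 0.0984, 0.2211]
ee_rot: [-180.0, 0.1, -10.0]
contact_force: [0.8, -0.4, -1.5]
finger_gap: 0.368
time_s: 15.88
eef_pos: [0.5114, -0.0023, 0.2209]
ee_rot: [180.0, 0.1, -28.1]
contact_force: [0.8, 0.4, -1.2]
finger_gap: 0.365
time_s: 16.12
eef_pos: [0.4835, -0.1023, 0.221]
ee_rot: [180.0, 0.1, -46.1]
contact_force: [0.4, 0.4, -1.3]
finger_gap: 0.364
time_s: 16.38
eef_pos: [0.4556, -0.2022, 0.221]
ee_rot: [180.0, 0.1, -64.1]
contact_force: [1.5, 0.2, -1.9]
finger_gap: 0.363
time_s: 16.62
eef_pos: [0.4278, -0.3022, 0.2209]
ee_rot: [180.0, 0.1, -82.1]
contact_force: [1.5, -0.1, -1.7]
finger_gap: 0.362
time_s: 16.88
eef_pos: [0.402, -0.4022, 0.2207]
ee_rot: [180.0, 0.1, -81.8]
contact_force: [1.9, 0.2, -1.3]
finger_gap: 0.364
time_s: 17.38
eef_pos: [0.4039, -0.4218, 0.1232]
ee_rot: [-179.9, -0.1, -81.7]
contact_force: [-0.2, -0.7, -0.9]
finger_gap: 0.362
```

```bash
python3 -m handwheel '0.02 0.02 -0.5 0 0; 0.02 0.02 -0.86 0 0; 0.02 0.02 -0.86 0 0; 0.02 0.02 -0.86 0 0.52; 0.02 0.02 -0.86 0 0.52;0 0 -0.4 0 0.52;0 0 0 0 0.52; 0 0 0.5 0 0.52' 
python3 -m handwheel '0.11 0.5 0 0.025 0.6; 0.22 1 0 0.05 0.6'; python3 -m handwheel '0.11 0.5 0 0.025 0.6; 0.22 1 0 0.05 0.6';python3 -m handwheel '0.11 0.5 0 0.025 0.6; 0.22 1 0 0.05 0.6';python3 -m handwheel '0.11 0.5 0 0.025 0.6; 0.22 1 0 0.05 0.6';python3 -m handwheel '0.11 0.5 0 0.025 0.6; 0.22 1 0 0.05 0.6';python3 -m handwheel '0.11 0.5 0 0 0.6; 0.22 1 0 0 0.6'; python3 -m handwheel '0.11 0.5 0 0 0.6; 0.22 0.96 0 0 0.6;0.22 0.96 0 0 0.6;0.22 0.96 0 0 0.6'
```

```text
time_s: 18.38
eef_pos: [0.4027, -0.4213, 0.1744]
ee_rot: [-179.9, -0.1, -81.8]
contact_force: [0.5, -0.6, -0.3]
finger_gap: 0.518
time_s: 18.62
eef_pos: [0.4256, -0.3209, 0.1744]
ee_rot: [-179.8, -0.2, -63.6]
contact_force: [0.4, -0.1, -1.1]
finger_gap: 0.588
time_s: 18.88
eef_pos: [0.4476, -0.22, 0.1738]
ee_rot: [-179.9, -0.2, -45.5]
contact_force: [-0.1, -0.2, -0.4]
finger_gap: 0.599
time_s: 19.12
eef_pos: [0.4697, -0.1197, 0.1737]
ee_rot: [-179.9, -0.2, -27.5]
contact_force: [-0.0, 0.8, 0.2]
finger_gap: 0.601
time_s: 19.38
eef_pos: [0.4916, -0.0194, 0.1738]
ee_rot: [-179.9, -0.2, -9.5]
contact_force: [1.2, -0.0, -0.1]
finger_gap: 0.603
time_s: 19.62
eef_pos: [0.5135, 0.0807, 0.1738]
ee_rot: [-179.9, -0.2, 8.5]
contact_force: [0.4, -0.7, -0.3]
finger_gap: 0.603
time_s: 19.88
eef_pos: [0.5355, 0.1808, 0.1739]
ee_rot: [-179.9, -0.2, 8.2]
contact_force: [1.1, 0.1, -0.1]
finger_gap: 0.604
time_s: 20.38
eef_pos: [0.5566, 0.2746, 0.1726]
ee_rot: [-180.0, -0.1, 8.2]
contact_force: [-0.1, 0.2, -0.3]
finger_gap: 0.602
```

```bash
python3 -m handwheel '0.01 0 -0.5 0 0.6; 0.01 0 -1 0 0.6;0.01 0 -1 0 0.6' 40; python3 -m handwheel '0 0 -0.3 0 0.6; 0 0 -0.51 0 0.6; 0 0 -0.51 0 0.6; 0 0 -0.51 0 0;0 0 -0.51 0 0;0 0 -0.51 0 0;0 0 -0.51 0 0; 0 0 -0.2 0 0; 0 0 0.2 0 0;0 0 0.6 0 0';python3 -m handwheel '0 0 0.5 0 0; 0 0 0.6 0 0'
python3 -m handwheel '-0.07 -0.5 0 -0.025 0; -0.14 -1 0 -0.05 0'; python3 -m handwheel '-0.07 -0.5 0 -0.025 0; -0.14 -1 0 -0.05 0';python3 -m handwheel '-0.07 -0.5 0 -0.025 0; -0.14 -1 0 -0.05 0';python3 -m handwheel '-0.07 -0.5 0 -0.025 0; -0.14 -1 0 -0.05 0';python3 -m handwheel '-0.07 -0.5 0 -0.025 0; -0.14 -1 0 -0.05 0';python3 -m handwheel '-0.07 -0.5 0 0 0; -0.14 -1 0 0 0';python3 -m handwheel '-0.13 -0.5 0 0 0; -0.13 -0.88 0 0 0;-0.13 -0.88 -0.5 0 0;-0.13 -0.88 -0.8 0 0;-0.13 -0.88 -0.8 0 0'
python3 - <<'E'
from h import *
ci,im=snap('wrist','w4.png'); find('wrist',ci,'bin'); find('wrist',ci,'spent0')
E
```

```text
time_s: 20.75
eef_pos: [0.5553, 0.2716, 0.0687]
ee_rot: [179.8, 0.4, 8.1]
contact_force: [-1.1, -0.0, -0.2]
finger_gap: 0.598
time_s: 22.0
eef_pos: [0.557, 0.2749, 0.132]
ee_rot: [-180.0, 0.1, 8.2]
contact_force: [0.2, 0.2, -2.0]
finger_gap: 0.365
time_s: 22.25
eef_pos: [0.5591, 0.2762, 0.1957]
ee_rot: [-179.8, -0.4, 8.3]
contact_force: [0.2, -0.4, -2.5]
finger_gap: 0.359
time_s: 22.5
eef_pos: [0.5424, 0.1741, 0.19]
ee_rot: [180.0, 0.1, -10.0]
contact_force: [0.6, -0.0, -1.3]
finger_gap: 0.364
time_s: 22.75
eef_pos: [0.5283, 0.0734, 0.1901]
ee_rot: [179.9, 0.1, -28.1]
contact_force: [0.3, 0.6, -2.1]
finger_gap: 0.366
time_s: 23.0
eef_pos: [0.5144, -0.0264, 0.1903]
ee_rot: [179.9, 0.1, -46.1]
contact_force: [0.7, -0.9, -0.6]
finger_gap: 0.363
time_s: 23.25
eef_pos: [0.5005, -0.1263, 0.1903]
ee_rot: [179.9, 0.1, -64.1]
contact_force: [1.6, 0.3, -1.4]
finger_gap: 0.365
time_s: 23.5
eef_pos: [0.4866, -0.2262, 0.1902]
ee_rot: [179.9, 0.1, -82.1]
contact_force: [1.0, 0.5, -1.9]
finger_gap: 0.364
time_s: 23.75
eef_pos: [0.4728, -0.3261, 0.1901]
ee_rot: [179.9, 0.1, -81.8]
contact_force: [0.3, 0.9, -0.9]
finger_gap: 0.367
time_s: 24.38
eef_pos: [0.4583, -0.4116, 0.1074]
ee_rot: [179.6, 0.4, -81.8]
contact_force: [0.7, 0.2, 0.0]
finger_gap: 0.363
wrist spent0 0.85 [ 0.517 -0.403  0.019] [188. 198.]
wrist spent0 0.82 [ 0.459 -0.411  0.125] [255. 259.]
wrist spent0 0.71 [ 0.412 -0.42   0.019] [309. 196.]
```

View pics/w4.png

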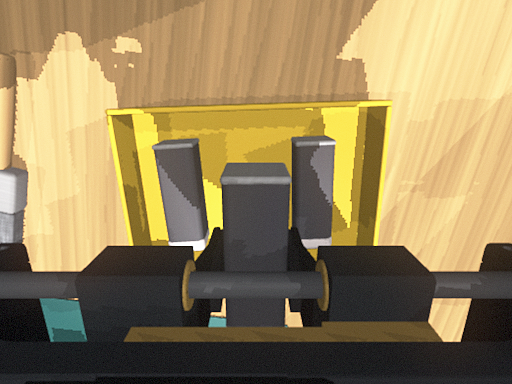

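The bin holds two cells, at px (180,195) and (313,190), with room between them. I'll release the third there and then look over the mat.

```bash
python3 -m handwheel '0.06 0 -0.5 0 0; 0.06 0 -0.63 0 0; 0.06 0 -0.63 0 0; 0.06 0 -0.63 0 0.45; 0.06 0 -0.63 0 0.45;0.06 0 -0.1 0 0.45;0.06 0.0 0.4 0 0.6; 0.06 0 1 0 0.6';python3 -m handwheel '0.3 0.5 0 0 0.6;0.5 1 0.3 0 0.6' 
python3 -m handwheel '0.15 0.5 0.1 0 0.6;0.25 1 0.2 0 0.6' ;python3 -m handwheel '0 0.6 0 0 0.6;0 0.8 0 0 0.6;0 0.8 0 0 0.6;0 0.8 0 0 0.6' 
python3 - <<'E'
from h import *
s=r.state(); print(s['eef_pos'],s['ee_rot'])
ci,im=snap('wrist','w5.png')
for q in ['fresh0','fresh0_plus']: find('wrist',ci,q)
hsv=cv2.cvtColor(im,cv2.COLOR_RGB2HSV)
m=cv2.inRange(hsv,(50,130,60),(72,255,255)); n,l,st,c=cv2.connectedComponentsWithStats(m)
for i in range(1,n):
    if st[i,4]>300:
        pts=np.argwhere(l==i)[:,::-1]; P=np.array([ray(ci,u,v,.034)[:2] for u,v in pts])
        print(c[i].round(),st[i,4],P.mean(0).round(3), [x if not isinstance(x,tuple) else np.round(x,3) for x in cv2.minAreaRect((P*1000).astype(np.float32))])
ci,im=snap('side'); find('side',ci,'spent0')
E
```

```text
time_s: 25.52
eef_pos: [0.4663, -0.4131, 0.2138]
ee_rot: [-180.0, -0.0, -81.8]
contact_force: [1.0, -1.0, -0.4]
finger_gap: 0.57
time_s: 25.78
eef_pos: [0.5162, -0.312, 0.2416]
ee_rot: [179.9, 0.1, -81.9]
contact_force: [1.2, -0.2, 0.5]
finger_gap: 0.595
time_s: 26.02
eef_pos: [0.5423, -0.2117, 0.2635]
ee_rot: [-179.8, -0.1, -81.8]
contact_force: [-0.0, 0.8, 0.1]
finger_gap: 0.597
time_s: 26.52
eef_pos: [0.5417, -0.1342, 0.2619]
ee_rot: [-180.0, -0.0, -81.8]
contact_force: [-0.6, 0.2, 0.3]
finger_gap: 0.599
[ 0.54167481 -0.1342024   0.26188023] [-1.79974929e+02 -2.24206198e-02 -8.18325679e+01]
wrist fresh0 0.94 [ 0.634 -0.155  0.02 ] [190. 138.]
wrist fresh0 0.78 [ 0.454 -0.132  0.022] [318. 173.]
wrist fresh0 0.57 [ 0.544 -0.184  0.019] [259. 126.]
wrist fresh0_plus 0.87 [ 0.632 -0.099  0.022] [188. 178.]
wrist fresh0_plus 0.62 [ 0.455 -0.13   0.021] [317. 174.]
[260. 127.] 1523 [ 0.543 -0.184] [array([ 543.346, -182.477]), array([80.124, 31.392]), 88.926513671875]
[191. 135.] 1615 [ 0.63 -0.16] [array([ 630.234, -158.891]), array([34.659, 79.873]), 1.3683961629867554]
[323. 168.] 1443 [ 0.451 -0.142] [array([ 452.493, -140.197]), array([80.242, 37.067]), 81.70506286621094]
side spent0 0.89 [ 0.522 -0.403  0.024] [357. 293.]
side spent0 0.73 [ 0.407 -0.421  0.018] [326. 332.]
side spent0 0.58 [0.311 0.276 0.018] [ 85. 195.]
side spent0 0.56 [ 0.469 -0.417  0.024] [347. 311.]
```

View pics/w5.png

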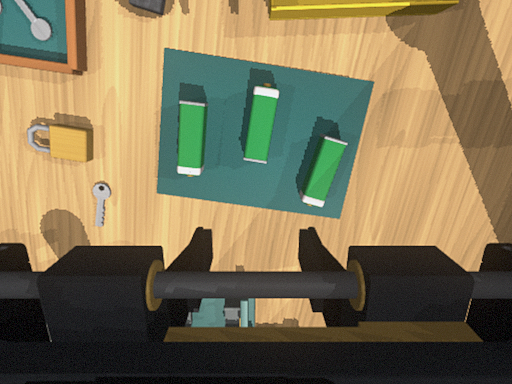

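The mat view shows three green cells. A is at (191,135) with its white plus band at the bottom (190,174). B is at (260,127) with its plus band and nub at the top (266,88). C is at (323,168) with its plus band at the bottom (312,204).

```bash
cat > cells.py <<'E'
from h import *
def cells(ci,im,z=.034,show=True):
    hsv=cv2.cvtColor(im,cv2.COLOR_RGB2HSV)
    g=cv2.inRange(hsv,(50,130,60),(72,255,255)); wh=cv2.inRange(hsv,(0,0,170),(180,60,255))
    n,l,st,c=cv2.connectedComponentsWithStats(g); out=[]
    for i in range(1,n):
        if st[i,4]<300: continue
        pts=np.argwhere(l==i)[:,::-1]
        box=cv2.minAreaRect(pts.astype(np.float32)); b=cv2.boxPoints(box)
        e=sorted([(np.linalg.norm(b[k]-b[(k+1)%4]),k) for k in range(4)])[:2]
        ends=[(b[k]+b[(k+1)%4])/2 for _,k in e]
        cnt=[]
        for q in ends:
            m=np.zeros(g.shape,np.uint8); cv2.circle(m,tuple(int(x) for x in q),14,255,-1)
            cnt.append(cv2.countNonZero(m&wh))
        if cnt[0]>cnt[1]: ends=ends[::-1]; cnt=cnt[::-1]
        a,bp=[ray(ci,*q,z)[:2] for q in ends]   # minus, plus ends of green
        d=bp-a; L=np.linalg.norm(d); d/=L; ang=np.degrees(np.arctan2(d[1],d[0]))
        print('px',np.round(ends).tolist(),'white',cnt,'len',L.round(3),'green mid',((a+bp)/2).round(4),'minus',a.round(4),'plus',bp.round(4),'ang',ang.round(1))
E
python3 - <<'E'
from cells import *
im=cv2.imread('pics/w5.png')[:,:,::-1].copy(); ci=r.camera_info('wrist'); cells(ci,im)
for n,a,b in [('A',(192,101),(190,176)),('B',(256,162),(267,88)),('C',(334,138),(312,206))]:
    p,q=[ray(ci,*x,.034)[:2] for x in (a,b)]; print(n,((p+q)/2).round(4),np.linalg.norm(q-p).round(4),np.degrees(np.arctan2(*(q-p)[::-1])).round(1))
E
```

```text
px [[255.0, 158.0], [265.0, 96.0]] white [48, 200] len 0.08 green mid [ 0.5431 -0.1825] minus [ 0.544  -0.1425] plus [ 0.5422 -0.2225] ang -91.3
px [[193.0, 105.0], [189.0, 167.0]] white [58, 171] len 0.081 green mid [ 0.6302 -0.1592] minus [ 0.6306 -0.1995] plus [ 0.6298 -0.1189] ang 90.5
px [[333.0, 141.0], [311.0, 197.0]] white [49, 142] len 0.081 green mid [ 0.4527 -0.1403] minus [ 0.4464 -0.1801] plus [ 0.4591 -0.1005] ang 80.9
A [ 0.6299 -0.155 ] 0.0975 92.8
B [ 0.5415 -0.1851] 0.0942 -90.2
C [ 0.4504 -0.1354] 0.0971 84.3
```

```bash
python3 -m handwheel '-0.5 0 -0.4 -0.022 0.7; -0.9 0 -0.9 -0.0436 0.7; -0.9 0 -1 -0.0436 0.7; -0.9 0 -1 -0.0436 0.7;-0.9 0 -1 -0.0436 0.7'
python3 - <<'E'
from cells import *
s=r.state(); print(s['eef_pos'],s['ee_rot'])
ci,im=snap('wrist','w6.png'); cells(ci,im); print(px(ci,[.4517,-.135,.034])); find('wrist',ci,'fresh0'); find('wrist',ci,'fresh0_plus')
E
```

```text
time_s: 27.4
eef_pos: [0.454, -0.1334, 0.163]
ee_rot: [-179.8, 0.0, -97.4]
contact_force: [0.5, 0.7, -0.3]
finger_gap: 0.7
[ 0.45404906 -0.13344419  0.16302983] [-1.79785524e+02  5.47579047e-03 -9.74482029e+01]
px [[172.0, 187.0], [156.0, 105.0]] white [67, 234] len 0.082 green mid [ 0.5393 -0.1828] minus [ 0.5402 -0.1418] plus [ 0.5383 -0.2237] ang -91.3
px [[74.0, 139.0], [100.0, 218.0]] white [66, 193] len 0.084 green mid [ 0.6242 -0.1604] minus [ 0.625  -0.2023] plus [ 0.6234 -0.1185] ang 91.2
px [[262.0, 139.0], [262.0, 215.0]] white [81, 228] len 0.08 green mid [ 0.448  -0.1393] minus [ 0.4431 -0.1788] plus [ 0.453  -0.0998] ang 82.9
[258.46328502 182.99731296]
wrist fresh0 0.63 [ 0.629 -0.156  0.019] [ 92. 181.]
wrist fresh0 0.61 [ 0.451 -0.13   0.019] [260. 184.]
wrist fresh0 0.6 [ 0.546 -0.19   0.019] [160. 139.]
wrist fresh0_plus 0.76 [ 0.631 -0.101  0.022] [104. 229.]
```

View pics/w6.png

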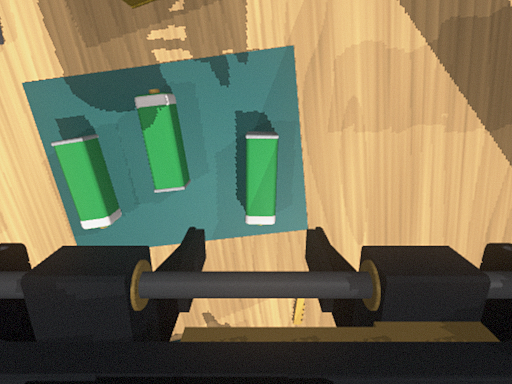

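Cell C lies aligned at (262,177) with its white plus band toward the gripper (262,220). Its nearest neighbour is 90 mm away. I'll grasp it.

```bash
python3 -m handwheel '-0.05 0 -0.5 0 0.7; -0.05 0 -0.95 0 0.7; -0.05 0 -1 0 0.7;-0.05 0 -1 0 0.7' 40; python3 -m handwheel '0 0 -0.4 0 0.7;0 0 -0.55 0 0.7;0 0 -0.55 0 0.7'
python3 - <<'E'
from h import *
print(r.state()['eef_pos'])
E
```

```text
time_s: 28.05
eef_pos: [0.4481, -0.1333, 0.0626]
ee_rot: [-179.9, -0.0, -97.4]
contact_force: [0.2, -0.3, 0.4]
finger_gap: 0.701
time_s: 28.42
eef_pos: [0.4479, -0.1332, 0.0075]
ee_rot: [-179.9, 0.0, -97.4]
contact_force: [0.1, -0.1, 0.5]
finger_gap: 0.701
[ 0.44787472 -0.13324096  0.00746178]
```

```bash
python3 -m handwheel '0 0 -0.02 0 0.7;0 0 -0.02 0 0;0 0 -0.02 0 0;0 0 -0.02 0 0;0 0 -0.02 0 0;0 0 -0.02 0 0;0 0 0.3 0 0;0 0 0.7 0 0;0 0 1 0 0' 40
python3 -m handwheel '0.15 0.25 0.1 0.025 0;0.2 0.5 0.2 0.05 0;0.4 0.75 0.3 0.075 0;0.4 1 0.3 0.1 0';python3 -m handwheel '0.15 0.25 0 0.025 0;0.2 0.5 0 0.05 0;0.4 0.75 0 0.075 0;0.4 1 0 0.1 0';python3 -m handwheel '0.15 0.25 0 0.025 0;0.3 0.55 0 0.05 0;0.4 0.55 0 0.075 0;0.4 0.55 0 0.0936 0;0.4 0.55 0 0.0936 0;0.4 0.55 0 0.0936 0'
python3 - <<'E'
from cells import *
s=r.state(); print(s['eef_pos'],s['ee_rot'],s['finger_gap'])
ci,im=snap('wrist','w7.png'); cells(ci,im,.17); find('wrist',ci,'fresh0');find('wrist',ci,'fresh0_plus')
ci,im=snap('side','sd7.png'); find('side',ci,'fresh0');find('side',ci,'fresh0_plus')
ci,im=snap('scene','sc7.png'); find('scene',ci,'fresh0');find('scene',ci,'fresh0_plus')
a=cv2.imread('pics/w7.png'); b=cv2.imread('pics/sd7.png')[60:220,110:310]; c=cv2.imread('pics/sc7.png')[80:240,230:430]
b,c=[cv2.resize(x,(500,400)) for x in (b,c)]
cv2.imwrite('pics/m7.png',cv2.resize(np.hstack([b,c]),(800,320)))
E
```

```text
time_s: 29.55
eef_pos: [0.4462, -0.1332, 0.1075]
ee_rot: [180.0, 0.0, -97.5]
contact_force: [0.6, -0.3, -1.4]
finger_gap: 0.362
time_s: 30.05
eef_pos: [0.4877, -0.0323, 0.1367]
ee_rot: [-179.9, -0.0, -61.2]
contact_force: [-0.0, 0.0, -1.0]
finger_gap: 0.363
time_s: 30.55
eef_pos: [0.5269, 0.0675, 0.1356]
ee_rot: [179.9, 0.1, -25.2]
contact_force: [-1.1, -0.5, -2.1]
finger_gap: 0.366
time_s: 31.3
eef_pos: [0.5661, 0.1215, 0.1361]
ee_rot: [180.0, 0.1, 8.1]
contact_force: [-0.7, 0.3, -1.7]
finger_gap: 0.364
[0.56614279 0.12150169 0.13605505] [1.79986605e+02 7.33922654e-02 8.11312411e+00] 0.3640330553059014
px [[507.0, 141.0], [499.0, 172.0]] white [0, 0] len 0.014 green mid [0.6407 0.0222] minus [0.6475 0.0232] plus [0.634  0.0212] ang -171.7
px [[255.0, 182.0], [255.0, 271.0]] white [0, 0] len 0.046 green mid [0.5914 0.1248] minus [0.6141 0.128 ] plus [0.5688 0.1215] ang -171.9
px [[284.0, 312.0], [227.0, 312.0]] white [0, 2] len 0.03 green mid [0.5449 0.1179] minus [0.547  0.1032] plus [0.5428 0.1326] ang 98.1
wrist fresh0 0.66 [0.568 0.121 0.154] [255. 255.]
wrist fresh0 0.41 [ 0.629 -0.099  0.017] [492. 156.]
wrist fresh0_plus 0.67 [ 0.629 -0.101  0.018] [494. 157.]
side fresh0 0.77 [ 0.634 -0.155  0.02 ] [298. 218.]
side fresh0 0.66 [ 0.538 -0.19   0.016] [281. 242.]
side fresh0 0.66 [0.567 0.12  0.149] [201. 139.]
side fresh0_plus 0.81 [ 0.632 -0.107  0.015] [282. 211.]
side fresh0_plus 0.47 [ 0.635 -0.154  0.022] [298. 217.]
scene fresh0 0.95 [ 0.633 -0.155  0.018] [228. 243.]
scene fresh0 0.86 [0.567 0.122 0.148] [319. 157.]
scene fresh0 0.64 [ 0.546 -0.185  0.018] [203. 225.]
scene fresh0 0.54 [0.426 0.178 0.039] [305. 162.]
scene fresh0_plus 0.7 [ 0.624 -0.103  0.014] [247. 236.]
```

View pics/m7.png

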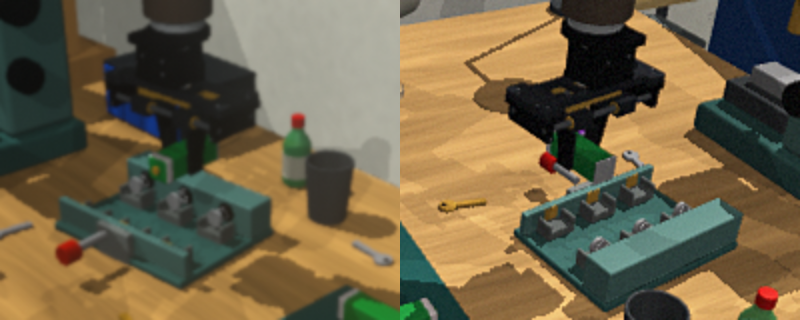

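The cell hangs level over bay 0, with its plus end toward the knob. I'll try to push the spring back at a height where the case just clears the front wall, so no tilt is needed.

```bash
python3 -m handwheel '0 0 -0.4 0 0;0 0 -0.8 0 0;0 0 -0.845 0 0;0 0 -0.845 0 0;0 0 -0.845 0 0';python3 -m handwheel '0.02 0.003 0 0 0;0.04 0.006 0 0 0;0.06 0.009 0 0 0;0.06 0.009 0 0 0';python3 -m handwheel '0.02 0.003 0 0 0;0.04 0.006 0 0 0;0.04 0.006 0 0 0';python3 -m handwheel '0.02 0.003 0 0 0;0.04 0.006 0 0 0;0.04 0.006 0 0 0'
python3 - <<'E'
from h import *
s=r.state(); print(s['eef_pos'],s['contact_force'])
ci,im=snap('side','sd8.png'); b=cv2.resize(im[90:210,140:290,::-1],(750,600),interpolation=cv2.INTER_CUBIC);cv2.imwrite('pics/m8.png',b)
find('side',ci,'fresh0')
E
```

```text
time_s: 32.38
eef_pos: [0.5681, 0.1224, 0.054]
ee_rot: [-179.9, -0.2, 8.2]
contact_force: [0.5, 0.3, -1.0]
finger_gap: 0.365
time_s: 32.88
eef_pos: [0.572, 0.1223, 0.0518]
ee_rot: [180.0, 0.1, 8.2]
contact_force: [-2.2, -0.5, -1.0]
finger_gap: 0.363
time_s: 33.25
eef_pos: [0.5761, 0.1229, 0.0517]
ee_rot: [180.0, 0.1, 8.2]
contact_force: [-3.9, -0.3, -1.1]
finger_gap: 0.362
time_s: 33.62
eef_pos: [0.58, 0.1234, 0.0517]
ee_rot: [180.0, 0.1, 8.2]
contact_force: [-6.3, -1.5, -0.1]
finger_gap: 0.362
[0.57995489 0.12344394 0.05174759] [-6.32304356 -1.5002508  -0.05816724]
side fresh0 0.71 [ 0.539 -0.19   0.013] [281. 243.]
side fresh0 0.67 [ 0.637 -0.153  0.022] [298. 216.]
side fresh0 0.64 [0.582 0.122 0.062] [206. 167.]
```

```bash
python3 -m handwheel '0.02 0.003 0 0 0;0.04 0.006 0 0 0;0.04 0.006 -0.05 0 0;0.04 0.006 -0.1 0 0;0.04 0.006 -0.1 0 0';python3 -m handwheel '0 0 -0.05 0 0;0 0 -0.1 0 0;0 0 -0.13 0 0;0 0 -0.13 0 0'
python3 - <<'E'
from h import *
s=r.state(); print(s['eef_pos'],s['contact_force'],s['finger_gap'])
ci,im=snap('side','sd8.png'); b=cv2.resize(im[90:210,140:290,::-1],(500,400),interpolation=cv2.INTER_CUBIC)
find('side',ci,'fresh0')
ci,im=snap('scene'); c=cv2.resize(im[110:230,270:420,::-1],(500,400),interpolation=cv2.INTER_CUBIC);cv2.imwrite('pics/m8.png',cv2.resize(np.hstack([b,c]),(800,320)))
E
```

```text
time_s: 34.35
eef_pos: [0.5827, 0.1238, 0.041]
ee_rot: [180.0, 0.3, 8.2]
contact_force: [-6.7, -0.9, -1.0]
finger_gap: 0.366
time_s: 34.85
eef_pos: [0.5829, 0.1239, 0.0282]
ee_rot: [180.0, 0.2, 8.2]
contact_force: [-7.1, -0.6, -0.4]
finger_gap: 0.367
[0.58292998 0.12389695 0.02819911] [-7.12054571 -0.63855544 -0.3562398 ] 0.3667172754064778
side fresh0 0.75 [ 0.537 -0.188  0.011] [280. 244.]
side fresh0 0.64 [0.584 0.122 0.039] [207. 174.]
```

View pics/m8.png

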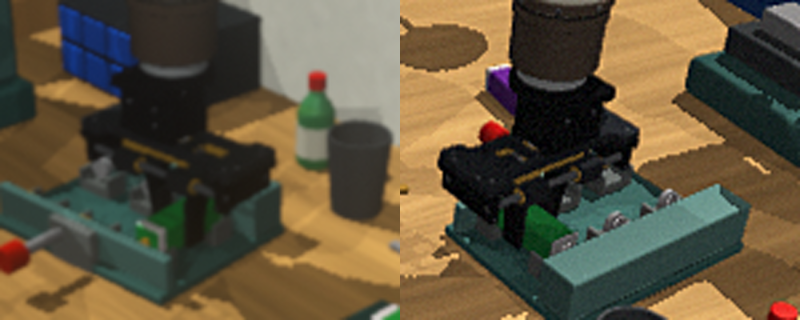

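Bay 0's cell is down behind the wall. Releasing it and checking.

```bash
python3 -m handwheel '0 0 -0.01 0 0.55;0 0 -0.01 0 0.55;0 0 -0.01 0 0.55;0 0 0.4 0 0.55;0 0 0.95 0 0.55'; python3 -m handwheel '-0.3 0.3 0.5 0 0.55;-0.6 0.6 1 0 0.55;-0.6 0.6 1 0 0.55;-0.6 0.6 1 0 0.55'
python3 - <<'E'
from cells import *
s=r.state(); print(s['eef_pos'],s['ee_rot'])
ci,im=snap('wrist','w9.png'); cells(ci,im,.056); find('wrist',ci,'fresh0');find('wrist',ci,'fresh0_plus'); find('wrist',ci,'bay0');find('wrist',ci,'knob_grip')
for c in ['side','scene']:
    ci,im=snap(c);find(c,ci,'fresh0');find(c,ci,'fresh0_plus')
E
```

```text
time_s: 35.62
eef_pos: [0.5844, 0.1243, 0.124]
ee_rot: [179.9, 0.1, 8.2]
contact_force: [1.0, -0.7, 0.9]
finger_gap: 0.548
time_s: 36.12
eef_pos: [0.5246, 0.1849, 0.2246]
ee_rot: [-179.9, -0.1, 8.3]
contact_force: [-0.8, 0.3, -0.0]
finger_gap: 0.548
[0.52464485 0.18490334 0.22458581] [-1.79940329e+02 -8.51255301e-02  8.26413179e+00]
px [[318.0, 91.0], [313.0, 167.0]] white [138, 233] len 0.081 green mid [0.5856 0.1265] minus [0.6258 0.1322] plus [0.5454 0.1208] ang -171.9
wrist fresh0 0.91 [0.584 0.125 0.044] [315. 131.]
wrist fresh0_plus 0.54 [ 0.628 -0.1    0.023] [504. 119.]
wrist fresh0_plus 0.15 [ 0.43   0.343 -0.001] [134. 215.]
wrist bay0 0.72 [0.568 0.197 0.042] [250. 135.]
wrist bay0 0.58 [0.56  0.273 0.044] [183. 133.]
wrist bay0 0.45 [0.527 0.114 0.042] [313. 180.]
wrist knob_grip 0.97 [0.429 0.178 0.041] [249. 245.]
side fresh0 0.84 [ 0.539 -0.189  0.013] [281. 243.]
side fresh0 0.82 [0.582 0.119 0.042] [207. 174.]
side fresh0 0.71 [ 0.636 -0.154  0.019] [298. 218.]
side fresh0_plus 0.88 [ 0.628 -0.103  0.014] [280. 212.]
scene fresh0 0.74 [0.576 0.123 0.041] [316. 193.]
scene fresh0 0.61 [ 0.544 -0.189  0.018] [202. 225.]
scene fresh0 0.59 [ 0.632 -0.155  0.019] [228. 243.]
scene fresh0_plus 0.65 [ 0.629 -0.105  0.015] [247. 237.]
```

View pics/w9.png

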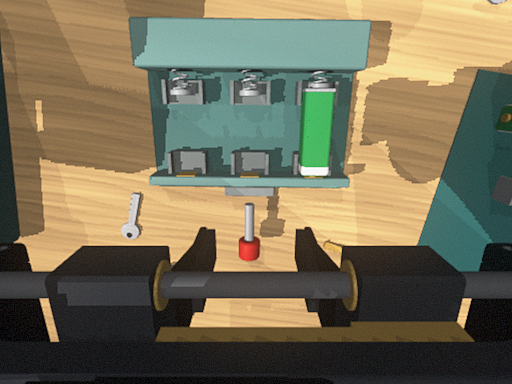

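Fresh cell C sits level in bay 0 at (316,130), with its white plus end at the front wall. The knob is still out. Next is cell A.

```bash
python3 -m handwheel '0.15 -0.25 0 -0.025 0.7;0.2 -0.5 0 -0.05 0.7;0.3 -0.75 0 -0.075 0.7;0.35 -1 0 -0.1 0.7';python3 -m handwheel '0.15 -0.25 0 -0.025 0.7;0.2 -0.5 0 -0.05 0.7;0.3 -0.75 0 -0.075 0.7;0.35 -1 0 -0.1 0.7';python3 -m handwheel '0.15 -0.35 0 -0.025 0.7;0.2 -0.7 0 -0.05 0.7;0.36 -1 -0.3 -0.07 0.7';python3 -m handwheel '0 -0.4 -0.4 0 0.7;0 -0.4 -0.4 0 0.7;0 -0.4 -0.4 0 0.7;0 -0.4 -0.4 0 0.7'
python3 - <<'E'
from cells import *
s=r.state(); print(s['eef_pos'],s['ee_rot'])
ci,im=snap('wrist','w10.png'); cells(ci,im); find('wrist',ci,'fresh0');find('wrist',ci,'fresh0_plus')
E
```

```text
time_s: 37.17
eef_pos: [0.5601, 0.0836, 0.224]
ee_rot: [-180.0, -0.0, -28.1]
contact_force: [0.5, 0.5, -0.3]
finger_gap: 0.7
time_s: 37.67
eef_pos: [0.5951, -0.0164, 0.2239]
ee_rot: [-180.0, -0.0, -64.1]
contact_force: [0.3, -0.4, -0.5]
finger_gap: 0.701
time_s: 38.05
eef_pos: [0.6325, -0.117, 0.1968]
ee_rot: [-179.6, -0.0, -89.2]
contact_force: [-0.7, -0.6, -0.7]
finger_gap: 0.698
time_s: 38.55
eef_pos: [0.6317, -0.1547, 0.1558]
ee_rot: [-179.8, -0.0, -88.9]
contact_force: [0.6, 0.6, -0.4]
finger_gap: 0.701
[ 0.63169207 -0.15471439  0.1557579 ] [-1.79824002e+02 -1.93870635e-02 -8.88967557e+01]
px [[338.0, 200.0], [350.0, 117.0]] white [56, 267] len 0.082 green mid [ 0.5471 -0.183 ] minus [ 0.5487 -0.142 ] plus [ 0.5455 -0.2241] ang -92.2
px [[255.0, 143.0], [255.0, 220.0]] white [79, 230] len 0.079 green mid [ 0.6331 -0.1587] minus [ 0.6338 -0.1984] plus [ 0.6323 -0.1189] ang 91.1
wrist fresh0 0.96 [ 0.633 -0.154  0.019] [255. 184.]
wrist fresh0 0.59 [ 0.54  -0.19   0.022] [348. 152.]
wrist fresh0_plus 0.94 [ 0.632 -0.1    0.022] [255. 231.]
wrist fresh0_plus 0.4 [ 0.545 -0.188  0.02 ] [342. 153.]
```

```bash
python3 -m handwheel '0.01 0.02 -0.5 0 0.7; 0.01 0.02 -0.95 0 0.7; 0.01 0.02 -1 0 0.7;0.01 0.02 -1 0 0.7' 40; python3 -m handwheel '0 0 -0.4 0 0.7;0 0 -0.5 0 0.7;0 0 -0.5 0 0.7; 0 0 -0.5 0 0;0 0 -0.5 0 0;0 0 -0.5 0 0;0 0 -0.5 0 0;0 0 -0.5 0 0'
python3 -m handwheel '0 0 0.3 0 0;0 0 0.7 0 0;0 0 1 0 0'
python3 -m handwheel '-0.05 0.25 0.1 0.025 0;-0.1 0.5 0.2 0.05 0;-0.15 0.75 0.3 0.075 0;-0.2 1 0.3 0.1 0';python3 -m handwheel '-0.05 0.25 0 0.025 0;-0.1 0.5 0 0.05 0;-0.15 0.75 0 0.075 0;-0.2 1 0 0.1 0';python3 -m handwheel '-0.1 0.5 0 0.025 0;-0.2 0.8 0 0.05 0;-0.2 1 0 0.07 0';python3 -m handwheel '-0.16 0.5 0 0 0;-0.16 0.5 0 0 0;-0.16 0.5 0 0 0;-0.16 0.5 0 0 0'
python3 - <<'E'
from cells import *
s=r.state(); print(s['eef_pos'],s['ee_rot'],s['finger_gap'])
ci,im=snap('wrist','w11.png'); find('wrist',ci,'fresh0')
for c in ['side','scene']:
    ci,im=snap(c,c+'11.png');find(c,ci,'fresh0')
E
```

```text
time_s: 39.2
eef_pos: [0.6329, -0.1535, 0.0555]
ee_rot: [-179.9, -0.0, -88.9]
contact_force: [0.2, 0.1, 0.6]
finger_gap: 0.695
time_s: 40.2
eef_pos: [0.6317, -0.1536, 0.0045]
ee_rot: [-180.0, -0.0, -89.0]
contact_force: [-0.8, 1.2, 2.6]
finger_gap: 0.371
time_s: 40.58
eef_pos: [0.6317, -0.1535, 0.105]
ee_rot: [-180.0, 0.0, -89.0]
contact_force: [-0.5, -0.7, -1.8]
finger_gap: 0.364
time_s: 41.08
eef_pos: [0.6116, -0.0527, 0.1343]
ee_rot: [-180.0, -0.0, -52.7]
contact_force: [0.4, 0.7, -1.6]
finger_gap: 0.36
time_s: 41.58
eef_pos: [0.5909, 0.0472, 0.1333]
ee_rot: [180.0, 0.1, -16.7]
contact_force: [0.8, -0.3, -1.9]
finger_gap: 0.365
time_s: 41.95
eef_pos: [0.5704, 0.1478, 0.1334]
ee_rot: [180.0, 0.1, 8.5]
contact_force: [0.8, -0.4, -1.6]
finger_gap: 0.363
time_s: 42.45
eef_pos: [0.5557, 0.1954, 0.1338]
ee_rot: [180.0, 0.0, 8.1]
contact_force: [-0.3, 0.3, -1.5]
finger_gap: 0.363
[0.55567372 0.19543892 0.13375666] [1.79984011e+02 4.02878297e-02 8.14560997e+00] 0.36296353127870284
wrist fresh0 0.71 [0.583 0.127 0.044] [336. 179.]
wrist fresh0 0.67 [0.553 0.195 0.15 ] [255. 262.]
side fresh0 0.8 [0.584 0.118 0.04 ] [208. 175.]
side fresh0 0.79 [ 0.54  -0.188  0.013] [281. 242.]
side fresh0 0.61 [0.557 0.193 0.151] [180. 130.]
scene fresh0 0.84 [0.557 0.195 0.147] [340. 149.]
scene fresh0 0.76 [ 0.543 -0.192  0.019] [200. 224.]
scene fresh0 0.62 [ 0.418  0.039 -0.006] [261. 184.]
```

```bash
python3 -m handwheel '0 0.013 -0.4 0 0;0 0.013 -0.8 0 0;0 0.013 -0.835 0 0;0 0.013 -0.835 0 0;0 0.013 -0.835 0 0';python3 -m handwheel '0.02 0.003 0 0 0;0.04 0.006 0 0 0;0.06 0.009 0 0 0;0.06 0.009 0 0 0';python3 -m handwheel '0.02 0.003 0 0 0;0.04 0.006 0 0 0;0.04 0.006 0 0 0';python3 -m handwheel '0.02 0.003 0 0 0;0.04 0.006 0 0 0;0.04 0.006 0 0 0'
python3 - <<'E'
from h import *
s=r.state(); print(s['eef_pos'],s['contact_force'])
E
```

```text
time_s: 43.38
eef_pos: [0.5565, 0.1982, 0.0522]
ee_rot: [-179.9, -0.1, 8.2]
contact_force: [-0.2, 0.8, -1.2]
finger_gap: 0.364
time_s: 43.88
eef_pos: [0.5618, 0.1987, 0.0505]
ee_rot: [-180.0, 0.0, 8.2]
contact_force: [-0.5, -0.5, -2.1]
finger_gap: 0.365
time_s: 44.25
eef_pos: [0.565, 0.1989, 0.0502]
ee_rot: [180.0, 0.1, 8.2]
contact_force: [-3.1, 0.1, -1.1]
finger_gap: 0.363
time_s: 44.62
eef_pos: [0.5691, 0.1994, 0.0502]
ee_rot: [180.0, 0.1, 8.2]
contact_force: [-4.6, -1.3, -0.8]
finger_gap: 0.364
[0.56911092 0.19943523 0.05022683] [-4.64964309 -1.33937093 -0.75291823]
```

```bash
python3 -m handwheel '0.03 0.004 0 0 0;0.06 0.006 0 0 0;0.06 0.006 -0.05 0 0;0.06 0.006 -0.1 0 0;0.06 0.006 -0.1 0 0';python3 -m handwheel '0 -0.01 -0.05 0 0;0 -0.01 -0.1 0 0;0 -0.01 -0.137 0 0;0 -0.01 -0.137 0 0;0 -0.01 -0.137 0 0'
python3 - <<'E'
from h import *
s=r.state(); print(s['eef_pos'],s['contact_force'])
E
python3 -m handwheel '0 0 -0.01 0 0.55;0 0 -0.01 0 0.55;0 0 -0.01 0 0.55;0 0 0.4 0 0.55;0 0 0.95 0 0.55'; python3 -m handwheel '-0.25 -0.1 0.5 0 0.55;-0.5 -0.1 1 0 0.55;-0.5 -0.1 1 0 0.55;-0.5 -0.1 1 0 0.55'
python3 - <<'E'
from cells import *
s=r.state(); print(s['eef_pos'],s['ee_rot'])
ci,im=snap('wrist','w12.png'); cells(ci,im,.056); find('wrist',ci,'fresh0');find('wrist',ci,'fresh0_plus');find('wrist',ci,'knob_grip')
for c in ['side','scene']:
    ci,im=snap(c);find(c,ci,'fresh0');find(c,ci,'fresh0_plus')
E
```

```text
time_s: 45.25
eef_pos: [0.5738, 0.1997, 0.0396]
ee_rot: [179.9, 0.3, 8.2]
contact_force: [-6.9, -0.6, -1.7]
finger_gap: 0.363
time_s: 45.88
eef_pos: [0.5742, 0.1988, 0.0266]
ee_rot: [179.9, 0.2, 8.2]
contact_force: [-7.2, -1.9, 0.9]
finger_gap: 0.366
[0.57423353 0.19876435 0.02655228] [-7.18467591 -1.88624213  0.88950935]
time_s: 46.5
eef_pos: [0.5754, 0.1991, 0.1217]
ee_rot: [179.9, 0.1, 8.2]
contact_force: [1.1, -0.1, 0.3]
finger_gap: 0.549
time_s: 47.0
eef_pos: [0.5256, 0.1896, 0.222]
ee_rot: [-180.0, -0.0, 8.2]
contact_force: [-0.2, 0.4, -0.6]
finger_gap: 0.553
[0.52564531 0.18957527 0.22200318] [-1.79952949e+02 -4.88451937e-02  8.22091002e+00]
px [[252.0, 93.0], [252.0, 167.0]] white [152, 233] len 0.079 green mid [0.5756 0.1995] minus [0.6149 0.2051] plus [0.5364 0.194 ] ang -172.0
px [[323.0, 93.0], [318.0, 169.0]] white [149, 224] len 0.081 green mid [0.5853 0.1265] minus [0.6255 0.1322] plus [0.5452 0.1208] ang -171.9
wrist fresh0 0.94 [0.569 0.198 0.041] [253. 136.]
wrist fresh0 0.78 [0.585 0.125 0.045] [319. 132.]
wrist fresh0 0.37 [0.424 0.044 0.001] [345. 249.]
wrist fresh0_plus 0.56 [0.521 0.193 0.04 ] [252. 177.]
wrist knob_grip 0.73 [0.428 0.179 0.038] [253. 247.]
side fresh0 0.91 [0.581 0.121 0.04 ] [206. 175.]
side fresh0 0.61 [ 0.54  -0.19   0.015] [282. 242.]
side fresh0 0.56 [0.571 0.196 0.042] [186. 165.]
side fresh0 0.46 [ 0.8   -0.125  0.   ] [330. 195.]
side fresh0_plus 0.62 [0.522 0.187 0.038] [173. 173.]
scene fresh0 0.83 [ 0.544 -0.189  0.016] [201. 225.]
scene fresh0 0.76 [0.577 0.125 0.04 ] [317. 193.]
scene fresh0 0.62 [0.575 0.197 0.039] [339. 187.]
scene fresh0 0.53 [0.569 0.199 0.039] [338. 185.]
scene fresh0_plus 0.78 [0.517 0.191 0.032] [325. 178.]
scene fresh0_plus 0.33 [ 0.413 -0.424  0.021] [ 93. 218.]
```

View pics/w12.png

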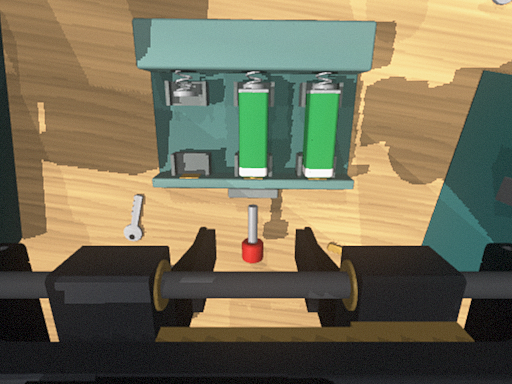

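Bays 0 and 1 are filled correctly, at (320,130) and (252,132), with white ends at the front wall. Going for cell B.

```bash
python3 -m handwheel '0.05 -0.25 0 -0.025 0.7;0.05 -0.5 0 -0.05 0.7;0.05 -0.75 0 -0.075 0.7;0.05 -1 0 -0.1 0.7';python3 -m handwheel '0.05 -0.25 0 -0.025 0.7;0.05 -0.5 0 -0.05 0.7;0.05 -0.75 0 -0.075 0.7;0.05 -1 0 -0.1 0.7';python3 -m handwheel '0.05 -0.35 0 -0.025 0.7;0.08 -0.7 0 -0.05 0.7;0.08 -1 -0.3 -0.0756 0.7';python3 -m handwheel '0 -0.4 -0.4 0 0.7;0 -0.77 -0.4 0 0.7;0 -0.77 -0.4 0 0.7;0 -0.77 -0.4 0 0.7'
python3 - <<'E'
from cells import *
s=r.state(); print(s['eef_pos'],s['ee_rot'])
ci,im=snap('wrist','w13.png'); cells(ci,im); find('wrist',ci,'fresh0');find('wrist',ci,'fresh0_plus')
E
```

```text
time_s: 48.0
eef_pos: [0.5307, 0.0887, 0.2219]
ee_rot: [-180.0, -0.0, -28.1]
contact_force: [0.4, 0.3, -0.5]
finger_gap: 0.695
time_s: 48.5
eef_pos: [0.5357, -0.0114, 0.2219]
ee_rot: [-180.0, -0.0, -64.1]
contact_force: [0.0, -0.3, -0.4]
finger_gap: 0.701
time_s: 48.88
eef_pos: [0.5458, -0.1118, 0.1939]
ee_rot: [-179.6, -0.0, -91.3]
contact_force: [-0.3, -0.4, -0.2]
finger_gap: 0.697
time_s: 49.38
eef_pos: [0.5438, -0.1874, 0.152]
ee_rot: [-180.0, 0.0, -91.0]
contact_force: [-1.1, 0.7, -0.1]
finger_gap: 0.701
[ 0.54384835 -0.18738475  0.15200529] [-1.79974705e+02  5.72724126e-03 -9.10135914e+01]
px [[257.0, 229.0], [257.0, 153.0]] white [73, 242] len 0.079 green mid [ 0.5429 -0.1825] minus [ 0.5435 -0.143 ] plus [ 0.5423 -0.222 ] ang -90.9
wrist fresh0 0.55 [ 0.545 -0.187  0.02 ] [255. 185.]
```

```bash
python3 -m handwheel '0 -0.01 -0.5 0 0.7; 0 -0.01 -0.95 0 0.7; 0 -0.01 -1 0 0.7;0 -0.01 -1 0 0.7' 40; python3 -m handwheel '0 0 -0.3 0 0.7;0 0 -0.47 0 0.7;0 0 -0.47 0 0.7; 0 0 -0.47 0 0;0 0 -0.47 0 0;0 0 -0.47 0 0;0 0 -0.47 0 0;0 0 -0.47 0 0'
python3 -m handwheel '0 0 0.3 0 0;0 0 0.7 0 0;0 0 1 0 0'
python3 -m handwheel '0 0.25 0.1 -0.025 0;0 0.5 0.2 -0.05 0;0 0.75 0.3 -0.075 0;0 1 0.3 -0.1 0';python3 -m handwheel '0 0.25 0 -0.025 0;0 0.5 0 -0.05 0;0 0.75 0 -0.075 0;0 1 0 -0.1 0';python3 -m handwheel '0 0.5 0 -0.0244 0; 0 1 0 -0.0244 0';python3 -m handwheel '0 0.5 0 0 0; 0 1 0 0 0';python3 -m handwheel '0 0.5 0 0 0;0 0.6 0 0 0;0 0.6 0 0 0;0 0.6 0 0 0'
python3 - <<'E'
from cells import *
s=r.state(); print(s['eef_pos'],s['ee_rot'],s['finger_gap'])
ci,im=snap('wrist','w14.png'); find('wrist',ci,'fresh0')
for c in ['side','scene']:
    ci,im=snap(c,c+'14.png');find(c,ci,'fresh0')
E
```

```text
time_s: 50.02
eef_pos: [0.5448, -0.1883, 0.053]
ee_rot: [-179.9, -0.0, -90.9]
contact_force: [-0.8, 0.1, 0.4]
finger_gap: 0.699
time_s: 51.02
eef_pos: [0.5435, -0.1886, 0.0052]
ee_rot: [180.0, -0.0, -91.0]
contact_force: [-1.0, 1.3, 2.7]
finger_gap: 0.361
time_s: 51.4
eef_pos: [0.5438, -0.1885, 0.1059]
ee_rot: [-180.0, 0.0, -91.0]
contact_force: [0.9, 0.5, -2.7]
finger_gap: 0.363
time_s: 51.9
eef_pos: [0.5439, -0.0877, 0.1352]
ee_rot: [-180.0, 0.1, -127.3]
contact_force: [-0.0, 0.1, -2.2]
finger_gap: 0.365
time_s: 52.4
eef_pos: [0.5432, 0.0123, 0.1341]
ee_rot: [180.0, -0.1, -163.3]
contact_force: [-0.0, 0.8, -2.1]
finger_gap: 0.368
time_s: 52.65
eef_pos: [0.5432, 0.1126, 0.1342]
ee_rot: [180.0, -0.0, -171.9]
contact_force: [1.2, -0.5, -2.2]
finger_gap: 0.369
time_s: 52.9
eef_pos: [0.5431, 0.213, 0.1342]
ee_rot: [-180.0, -0.1, -171.8]
contact_force: [1.1, -1.0, -1.6]
finger_gap: 0.363
time_s: 53.4
eef_pos: [0.5434, 0.2701, 0.1345]
ee_rot: [-180.0, -0.1, -171.8]
contact_force: [-0.1, -1.0, -1.7]
finger_gap: 0.368
[0.54337604 0.27014173 0.13445908] [-1.79967153e+02 -6.60384133e-02 -1.71847203e+02] 0.3680221378896191
wrist fresh0 0.81 [0.571 0.198 0.04 ] [175. 212.]
wrist fresh0 0.78 [0.579 0.124 0.044] [ 92. 211.]
wrist fresh0 0.65 [0.543 0.27  0.148] [255. 252.]
side fresh0 0.93 [0.541 0.274 0.142] [157. 125.]
side fresh0 0.7 [0.572 0.197 0.038] [186. 166.]
side fresh0 0.64 [0.582 0.126 0.04 ] [205. 174.]
scene fresh0 0.96 [0.578 0.125 0.039] [317. 194.]
scene fresh0 0.74 [0.569 0.196 0.039] [337. 186.]
scene fresh0 0.53 [0.549 0.276 0.147] [363. 142.]
scene fresh0 0.34 [0.429 0.178 0.044] [305. 161.]
```

```bash
python3 -m handwheel '0 0.018 -0.4 0 0;0 0.018 -0.8 0 0;0 0.018 -0.838 0 0;0 0.018 -0.838 0 0;0 0.018 -0.838 0 0';python3 -m handwheel '0.02 0.003 0 0 0;0.05 0.006 0 0 0;0.08 0.009 0 0 0;0.08 0.009 0 0 0';python3 -m handwheel '0.02 0.003 0 0 0;0.04 0.006 0 0 0;0.04 0.006 0 0 0';python3 -m handwheel '0.02 0.003 0 0 0;0.04 0.006 0 0 0;0.04 0.006 0 0 0'
python3 - <<'E'
from h import *
s=r.state(); print(s['eef_pos'],s['contact_force'])
E
```

```text
time_s: 54.32
eef_pos: [0.5445, 0.2738, 0.0527]
ee_rot: [179.9, 0.1, -171.8]
contact_force: [-0.8, -0.6, -1.4]
finger_gap: 0.364
time_s: 54.82
eef_pos: [0.5512, 0.2738, 0.0508]
ee_rot: [-180.0, -0.1, -171.8]
contact_force: [-1.6, 0.1, -0.2]
finger_gap: 0.369
time_s: 55.2
eef_pos: [0.5552, 0.2743, 0.0507]
ee_rot: [-180.0, -0.1, -171.8]
contact_force: [-3.2, -0.5, -0.9]
finger_gap: 0.364
time_s: 55.58
eef_pos: [0.5592, 0.2749, 0.0507]
ee_rot: [-180.0, -0.1, -171.8]
contact_force: [-5.6, -2.0, -1.0]
finger_gap: 0.36
[0.55916615 0.27492505 0.05074772] [-5.58355748 -1.96103558 -1.01295829]
```

```bash
python3 -m handwheel '0.03 0.002 0 0 0;0.055 0.003 0 0 0;0.055 0.003 -0.05 0 0;0.055 0.003 -0.1 0 0;0.055 0.003 -0.1 0 0';python3 -m handwheel '0 0 -0.05 0 0;0 0 -0.1 0 0;0 0 -0.137 0 0;0 0 -0.137 0 0;0 0 -0.137 0 0'
python3 - <<'E'
from h import *
s=r.state(); print(s['eef_pos'],s['contact_force'])
E
python3 -m handwheel '0 0 -0.01 0 0.55;0 0 -0.01 0 0.55;0 0 -0.01 0 0.55;0 0 0.4 0 0.55;0 0 0.95 0 0.55'; python3 -m handwheel '0.1 -0.4 0.5 0 0.55;0.1 -0.8 1 0 0.55'; python3 -m handwheel '0 0 0 0.025 0.55;0 0 0 0.05 0.55;0 0 0 0.075 0.55;0 0 0 0.1 0.55;0 0 0 0.125 0.55;0 0 0 0.15 0.55;0 0 0 0.175 0.55;0 0 0 0.2 0.55;0 0 0 0.225 0.55;0 0 0 0.25 0.55';python3 -m handwheel '-0.2 0 0 0.025 0.55;-0.5 0 0 0.05 0.55;-0.5 0 0 0.075 0.55;-0.5 0 0 0.1 0.55;-0.5 0 0 0.125 0.55;-0.5 0 0 0.15 0.55;-0.5 0 0 0.175 0.55;-0.5 0 0 0.2 0.55;-0.5 0 0 0.225 0.55;-0.5 0 0 0.25 0.55'
python3 - <<'E'
from cells import *
s=r.state(); print(s['eef_pos'],s['ee_rot'])
ci,im=snap('wrist','w15.png'); cells(ci,im,.056); find('wrist',ci,'fresh0');find('wrist',ci,'fresh0_plus');find('wrist',ci,'knob_grip')
for c in ['side','scene']:
    ci,im=snap(c);find(c,ci,'fresh0');find(c,ci,'fresh0_plus')
E
```

```text
time_s: 56.2
eef_pos: [0.5635, 0.275, 0.0402]
ee_rot: [-179.9, -0.2, -171.8]
contact_force: [-8.1, -1.0, -0.8]
finger_gap: 0.368
time_s: 56.82
eef_pos: [0.5639, 0.2751, 0.0273]
ee_rot: [-179.9, -0.2, -171.8]
contact_force: [-7.8, -1.0, 1.6]
finger_gap: 0.367
[0.56389334 0.2751021  0.02725864] [-7.84613091 -1.02197958  1.60522767]
time_s: 57.45
eef_pos: [0.565, 0.2753, 0.1221]
ee_rot: [-179.9, -0.1, -171.8]
contact_force: [1.4, 1.2, 0.3]
finger_gap: 0.547
time_s: 57.7
eef_pos: [0.576, 0.1976, 0.2213]
ee_rot: [180.0, 0.1, -171.7]
contact_force: [0.4, 0.2, 0.2]
finger_gap: 0.552
time_s: 58.95
eef_pos: [0.5757, 0.1981, 0.2197]
ee_rot: [-179.9, 0.0, -81.5]
contact_force: [-0.9, 0.3, -0.1]
finger_gap: 0.554
time_s: 60.2
eef_pos: [0.5257, 0.1982, 0.2198]
ee_rot: [-180.0, -0.1, 8.5]
contact_force: [-0.2, 0.2, 0.3]
finger_gap: 0.548
[0.52568347 0.19819308 0.21976873] [-1.79970991e+02 -9.23659345e-02  8.51786160e+00]
px [[190.0, 92.0], [193.0, 168.0]] white [147, 218] len 0.081 green mid [0.5657 0.2736] minus [0.6059 0.2783] plus [0.5256 0.269 ] ang -173.4
px [[262.0, 94.0], [260.0, 169.0]] wh
[... 365 characters left out ...]
0.584 0.126 0.043] [326. 134.]
wrist fresh0_plus 0.58 [0.521 0.195 0.043] [257. 179.]
wrist knob_grip 0.86 [0.427 0.18  0.036] [257. 248.]
side fresh0 0.97 [0.556 0.273 0.038] [165. 158.]
side fresh0 0.93 [0.581 0.12  0.038] [206. 176.]
side fresh0 0.58 [0.576 0.198 0.044] [187. 164.]
side fresh0 0.21 [0.424 0.179 0.046] [143. 185.]
side fresh0_plus 0.81 [0.517 0.192 0.039] [171. 173.]
side fresh0_plus 0.32 [0.511 0.266 0.038] [153. 164.]
scene fresh0 0.71 [0.578 0.124 0.04 ] [317. 194.]
scene fresh0 0.67 [0.571 0.198 0.042] [338. 185.]
scene fresh0 0.56 [0.56  0.276 0.038] [359. 178.]
scene fresh0 0.17 [ 0.428  0.349 -0.001] [349. 162.]
scene fresh0_plus 0.67 [0.518 0.191 0.033] [325. 179.]
```

View pics/w15.png

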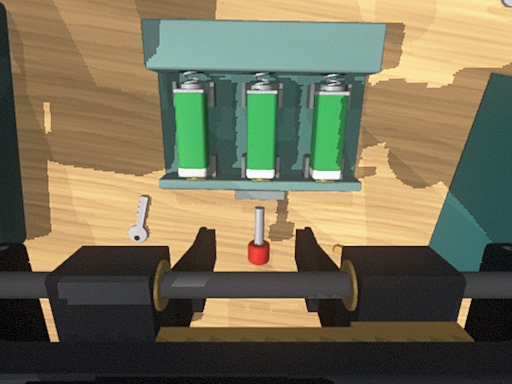

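All three green cells are seated, white ends at the front wall (px 193,172 / 260,172 / 325,173), and the knob is still out. Now I'll push it home.

```bash
python3 -m handwheel '-0.5 -0.1 0 0 0.6; -0.99 -0.19 0 0 0.6; -0.99 -0.19 -0.5 0 0.6;-0.99 -0.19 -0.9 0 0.6;-0.99 -0.19 -0.9 0 0.6' 40; python3 -m handwheel '0 0 -0.5 0 0.6; 0 0 -1 0 0.6; 0 0 -1.0 0 0.6; 0 0 -1 0 0; 0 0 -1 0 0;0 0 -1 0 0;0 0 -1 0 0'
python3 -m handwheel '0.1 0.014 0 0 0; 0.2 0.028 0 0 0; 0.29 0.041 0 0 0; 0.31 0.044 0 0 0; 0.325 0.046 0 0 0;0.325 0.046 0 0 0;0.325 0.046 0 0 0'
```

```text
time_s: 61.32
eef_pos: [0.4245, 0.1776, 0.1273]
ee_rot: [179.8, 0.3, 8.2]
contact_force: [-0.3, -0.6, -0.1]
finger_gap: 0.601
time_s: 62.2
eef_pos: [0.427, 0.1792, 0.0309]
ee_rot: [-180.0, -0.1, 8.3]
contact_force: [-0.1, -2.4, 7.4]
finger_gap: 0.307
time_s: 63.08
eef_pos: [0.457, 0.1831, 0.0308]
ee_rot: [180.0, 0.2, 8.2]
contact_force: [-8.9, 0.0, 12.9]
finger_gap: 0.309
```

```bash
python3 -m handwheel '0 0 0 0 0.6; 0 0 0 0 0.6;0 0 0 0 0.6; 0 0 0.5 0 0.6; 0 0 1 0 0.6' ; python3 -m handwheel '0.3 0.1 0.5 0 0.6; 0.7 0.15 1 0 0.6; 0.7 0.15 1 0 0.6;0.7 0.15 1 0 0.6'
python3 - <<'E'
from cells import *
s=r.state(); print(s['time_s'],s['eef_pos'],s['contact_force'])
ci,im=snap('wrist','w16.png'); cells(ci,im,.056); find('wrist',ci,'fresh0');find('wrist',ci,'knob_grip')
for c in ['side','scene']:
    ci,im=snap(c,c+'16.png');find(c,ci,'spent0');find(c,ci,'knob_grip');find(c,ci,'key_a');find(c,ci,'fresh0')
E
```

```text
time_s: 63.7
eef_pos: [0.4584, 0.1833, 0.1299]
ee_rot: [179.9, 0.1, 8.2]
contact_force: [1.1, 0.5, 0.0]
finger_gap: 0.597
time_s: 64.2
eef_pos: [0.528, 0.1983, 0.2283]
ee_rot: [180.0, 0.1, 8.2]
contact_force: [-0.6, -0.1, 0.0]
finger_gap: 0.599
64.2 [0.52803927 0.19825736 0.22832485] [-0.61206045 -0.07421644  0.00211559]
px [[191.0, 95.0], [194.0, 168.0]] white [134, 214] len 0.081 green mid [0.566  0.2738] minus [0.6062 0.2782] plus [0.5258 0.2693] ang -173.7
px [[260.0, 96.0], [260.0, 168.0]] white [135, 221] len 0.079 green mid [0.576  0.1993] minus [0.6151 0.2051] plus [0.537  0.1936] ang -171.6
px [[328.0, 96.0], [323.0, 170.0]] white [141, 224] len 0.081 green mid [0.5855 0.1272] minus [0.6257 0.1327] plus [0.5454 0.1217] ang -172.2
wrist fresh0 0.92 [0.574 0.198 0.041] [260. 134.]
wrist fresh0 0.88 [0.559 0.275 0.039] [194. 137.]
wrist fresh0 0.6 [0.581 0.129 0.045] [321. 137.]
wrist knob_grip 0.6 [0.46  0.185 0.036] [258. 223.]
wrist knob_grip 0.22 [0.562 0.278 0.041] [192. 135.]
wrist knob_grip 0.2 [0.423 0.039 0.005] [353. 251.]
side spent0 0.86 [ 0.52  -0.405  0.023] [358.
[... 421 characters left out ...]
0.78 [0.578 0.123 0.041] [205. 175.]
side fresh0 0.77 [0.573 0.2   0.043] [186. 164.]
side fresh0 0.72 [0.554 0.272 0.036] [165. 159.]
scene spent0 0.79 [ 0.522 -0.402  0.02 ] [110. 244.]
scene spent0 0.77 [ 0.408 -0.42   0.023] [ 95. 216.]
scene spent0 0.68 [0.309 0.281 0.017] [312. 144.]
scene spent0 0.67 [ 0.466 -0.416  0.02 ] [100. 230.]
scene knob_grip 0.5 [0.456 0.181 0.04 ] [311. 166.]
scene key_a 0.52 [ 0.766 -0.035 -0.001] [301. 272.]
scene key_a 0.43 [ 0.431  0.347 -0.004] [349. 163.]
scene key_a 0.38 [ 0.416  0.039 -0.005] [261. 183.]
scene fresh0 0.88 [0.569 0.198 0.039] [338. 186.]
scene fresh0 0.79 [0.579 0.123 0.042] [317. 193.]
scene fresh0 0.2 [0.562 0.274 0.04 ] [359. 178.]
```

View pics/w16.png

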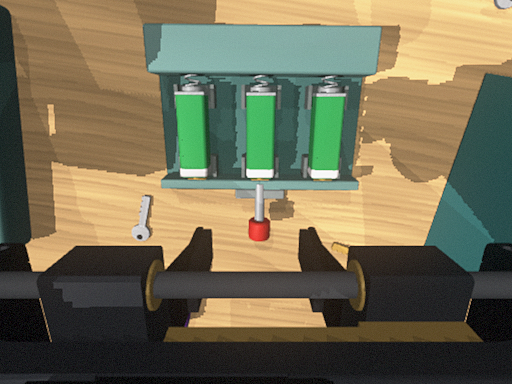

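View pics/side16.png

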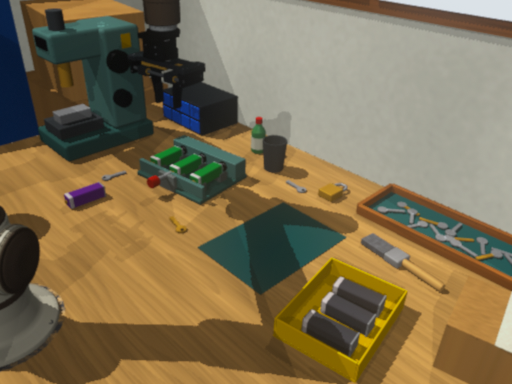

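```bash
python3 -c "
from cell import r
print(r.sign_off())"
```

```text
the job is handed in; nothing more can be done
None
```

The battery swap is done and handed in at about 64 s; `sign_off` gives no verdict, so what follows is from my own last checks.

**What I did:**
- I pulled the knob out 30 mm to its stop.
- I put the three spent cells side by side in the yellow bin.
- I seated the three green cells without tilting them. Each was pushed level into the spring just above the front wall, then lowered.
- I pushed the knob home until it met its stop (30 mm of travel, 9 N).

**Last checks:**
- **Fresh cells:** all three lie level in the bays with their white plus ends at the front wall. Most position readings are within about 4 mm of the seats. Tilt across the bench is within about 2°, where 0.09 rad (5°) is allowed.
- **Knob:** all three cameras put it back within about 4 mm of its home position (x about 0.453–0.460 m).
- **Spent cells:** all three lie in the bin.
- **Bystanders:** the three keys read the same positions as at the start. The padlock, cup, brush and purple cell look unmoved in the last side picture.
- **Robot:** it stands clear of everything.

**Disagreements:** the wrist camera read bay 0's cell about 4 mm high (0.043–0.045 m), while the other two cameras read 0.038–0.042 m. In the last look it also put that cell about 5 mm to the side, which the other cameras did not show. I took both as detection noise and did not press the cell down to check.

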